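# Fetch the blank, wedge it in the jig, put the containers back

## Task

Clear the round tin and the square wooden caddy from the storage board onto the rubber mat, then fetch the wooden blank from behind them and stand it in the jig, long side along the fence and close to fence and end stop. Lay the wedge in the gap on the other side of the blank, thin end towards the end stop, and drive it in until it holds the blank tight against the fence. Finally put the tin and the caddy back, each on its own grey pad; keep both upright all along.

Things in the scene. Friction and masses are not known exactly. Their poses are not given: they have to be found in the camera images.
- tin: Round bare-metal tin with a wider lid, standing: 56 mm across the lid (54 mm below it), 110 mm tall, the lid being the top 18 mm, 0.3 kg. Origin: centre of its underside, z up. It starts on the round grey pad.
- caddy: Square mid-brown wooden caddy (closed box with a small dark inlay on top), standing: 50 x 50 mm, 100 mm tall, 0.3 kg. Origin: centre of its underside, z up, x and y along its sides. It starts on the square grey pad.
- blank: Pale plain wooden block: 60 mm long (its x), 44 mm wide (its y), 56 mm tall, 0.25 kg. Origin: centre of its underside. It starts on the storage board behind the two containers, its long side across the board (along the board's y), the containers about 13 mm in front of it.
- wedge: Wooden wedge lying flat, 135 mm long (x), 24 mm tall. Rear 45 mm: parallel tail 23 mm thick, to grip; ahead of it the thickness falls 1 mm in 6 to 8 mm at the thin end (+x, at the start within 25 deg of straight away from the robot). Right side (-y) straight, left side slopes. Origin: underside, half length, mid-thickness of the tail (straight face at y = -11.5 mm, tip at x = 67.5 mm).
- stash: Storage board, fixed plywood, top 6 mm over the bench. Origin at bench level; x (-85 to 95 mm) runs from the open front, nearest the robot, to a 46 mm high back board (face at x = 85); y +-85 mm. Two cheeks 10 mm thick, tops 40 mm over the bench, at y = +-47, x -10 to 40 mm, flank the blank (centre x = 15). Containers stand on pads at x = -48, y = +36 and -36 mm, sides vary.
- pad_round: Round grey pad on the front of the storage board, 68 mm across, 3 mm thick, fixed; the tin's place. Origin: centre of its underside, 6 mm over the bench; its top is 9 mm over the bench.
- pad_square: Square grey pad on the front of the storage board, 62 x 62 mm, 3 mm thick, fixed; the caddy's place. Origin: centre of its underside, 6 mm over the bench; its top is 9 mm over the bench.
- mat: Dark rubber mat on the bench, fixed, 110 mm (x) by 180 mm (y), 3 mm thick. Origin: centre of its underside. The side area for both containers, e.g. 48 mm either side of its centre along y.
- jig: Fixed wedge jig: plywood base, x -110 to 80 mm, y +-77 mm, top 12 mm over the bench (origin at bench level); on it three dark blocks with tops at 32 mm. Right: fence, inner face y = -40, x -20 to 70, 22 thick. Far end: stop, face x = 47, y -40 to 4, 20 thick. Left: cheek 26 thick, x -45 to 56; its inner face slopes from y = 27 at x = -45 to y = 12 at x = 45 mm, like the wedge.
- seat (a point): Centre of the blank's place on the jig base (jig x = 12, y = -18 mm; blank touching the fence, 5 mm off the stop). Axes as the jig's, blank's x along x. The wedge lies on the base, straight side to the blank, tail out to -x; tight with its origin near x = -34, y = 33.5 mm from here, 6 mm sooner per mm the blank is off the fence. A push of 10 to 20 N slides the blank home; friction holds it.

How it is judged (in metres and radians):
On the way, in this order (a step that is already met when the one before it is completed fails the run):
1. the tin and the caddy both stand on the mat, released (x of tin in the frame of mat between -0.045 and 0.045 m and y of tin in the frame of mat between -0.078 and 0.078 m and z of tin in the frame of mat between -0.002 and 0.008 m and angle between each of tin, caddy's own z axis and vertical below 0.12 rad and contact force between each of tin, caddy and the fingers below 0.05 N and linear speed of each of tin, caddy below 0.02 m/s and x of caddy in the frame of mat between -0.045 and 0.045 m and y of caddy in the frame of mat between -0.078 and 0.078 m and z of caddy in the frame of mat between -0.002 and 0.008 m), for 0.2 s.
2. the blank stands in the jig between fence and cheek, released (x of blank in the frame of jig between 0.002 and 0.02 m and y of blank in the frame of jig between -0.022 and -0.004 m and z of blank in the frame of jig between 0.008 and 0.017 m and angle between the x axis of blank and the x axis of jig, either way round below 0.15 rad and angle between blank's own z axis and vertical below 0.12 rad and contact force between blank and the fingers below 0.05 N and linear speed of blank below 0.02 m/s), for 0.2 s.
3. the wedge is driven in and locks the blank against the fence, released (x of blank in the frame of jig between 0.002 and 0.02 m and y of blank in the frame of jig between -0.0215 and -0.015 m and z of blank in the frame of jig between 0.008 and 0.017 m and angle between the x axis of blank and the x axis of jig, either way round below 0.15 rad and angle between each of blank, wedge's own z axis and vertical below 0.12 rad and contact force between each of blank, wedge and the fingers below 0.05 N and linear speed of each of blank, wedge below 0.02 m/s and x of wedge in the frame of jig between -0.0345 and -0.008 m and y of wedge in the frame of jig between 0.009 and 0.022 m and z of wedge in the frame of jig between 0.008 and 0.02 m and angle between the x axis of wedge and the x axis of jig, either way round below 0.1 rad), for 0.2 s.
At the end, for the whole second after the job is handed in: Blank upright in the jig, along the fence within 0.15 rad, under 3 mm off it, under 15 mm from the end stop; wedge flat between blank and cheek, within 12 mm of tight (origin at jig x above -34 mm); tin and caddy upright within 12 mm of their own pads' centres; all released, at rest (all of step 3 and horizontal distance between tin and pad_round below 0.012 m and z of tin in the frame of pad_round between -0.001 and 0.007 m and angle between each of tin, caddy's own z axis and vertical below 0.12 rad and contact force between each of tin, caddy and the fingers below 0.05 N and linear speed of each of tin, caddy below 0.02 m/s and horizontal distance between caddy and pad_square below 0.012 m and z of caddy in the frame of pad_square between -0.001 and 0.007 m); the robot touches nothing.
It fails at once if the tin or the caddy is tipped (angle between any of tin, caddy's own z axis and vertical above 0.6 rad).
It also fails if it takes over 136 s, if anything falls off the work surface, if the arm or the gripper's body presses on something with over 40 N, if the wrist force passes 120 N, or if a joint passes its speed limit or range.

## Robot

A 7-joint arm with a two-finger parallel gripper is mounted at the origin on the work surface. World frame = base frame: x ahead of the robot, y to its left, z up, the work surface at z = 0. Lengths are in m, angles in degrees, forces in N, time in s.
With the tool pointing down it reaches from about 0.425 to 0.875 m from the base axis. Payload 4.7 kg.
Tool frame: the origin (TCP) lies between the finger pads; the fingertips stand 11 mm ahead of it and the grasp point (between the pads) lies 8 mm behind it (env.tcp_to_tips is the distance from the TCP to the fingertips, in m); z points along the fingers, y is the line along which they close (so a half turn about z gives the same grasp; the last joint's range is limited). The gripper opens to 87 mm and grips with 3 to 60 N. Pads are 19 mm wide; open, the fingers measure 117 mm over their backs; the gripper's body (75 mm by 190 mm) begins 51 mm behind the grasp point.
Start: joints at [74.662, 18.392, -4.016, 83.108, 1.295, 78.541, -3.26], TCP at [0.181, -0.624, 0.234] pointing down, gripper open.
Joint ranges: [-163.93, 163.93], [-17.29, 119.83], [-79.2, 71.16], [3.27, 140.29], [-89.18, 269.18], [5.43, 117.66], [-154.24, 154.24]. Speed limits (degrees/s): [147.25, 147.25, 180, 180, 180, 180, 180].

## Interface

Orientations are given as [roll, pitch, yaw] about the fixed x, y, z axes, in that order (R = Rz(yaw) Ry(pitch) Rx(roll)).
In Python, from cell import env, viewer gives the robot as it stands.
- The arm moves only by the tool step_arm, never from a script. Its arguments are lists of equal length, an entry for each row: "delta_pos": the shift along the tool's x, y, z in units of 0.2 m (1.0 is 0.2 m), a list of three; "rot": the turn, a rotation vector about the tool's x, y, z in units of 1.5 rad (1.0 is 1.5 rad), a list of three; "gripper": the gripper command: -1 is shut, 1 is fully open, values between are in proportion. A call has 1 to 20 rows; each row is the pose to reach, as a shift and turn from the pose commanded when the call began, along the tool's axes at that moment; what a row does not reach only later rows make up. A row lasts 1/8 s, in which the tool goes at most 62.5 mm and 10.7 degrees, less where a joint would pass 70% of its speed; a pose out of reach is approached as far as the arm can. A call with a number of a shift or a turn outside -1 to 1 is refused whole. A call with a gripper value outside its range is refused whole. The fingers move at their own pace and stop on an object; "squeeze" is the grip in N (left out, the last holds). Time passes only in rows, so rows that repeat a pose let the fingers close. It gives the time, the measured TCP pose, the force, the opening and the grip force at its end, in the units of the state.
- env.get_obs(): the state, without advancing time (a new reading comes with each control period).
- viewer.read_camera(name): name is "scene" or "top"; returns a dict with "img" (420x560x3 uint8, red, green, blue), "fx", "fy", "cx", "cy" (pixels), "dist" ([k1, k2, p1, p2, k3] as OpenCV has them; the pictures are not rectified), "pose" (4x4, takes a point from camera to world coordinates). Camera axes: x right, y down, z forward; pixel columns grow to the right and rows downward; lengths in m; the calibration is good to about 2 mm. A picture is of the moment at which its call begins. There is no depth.
- env.sign_off(): hands the job in; it is judged then, once.
The state is a dict: "time_s": time; "qpos": joint angles; "joint_velocities": joint speeds; "effort": joint torques, N m; "tool_pos": TCP position; "tool_rot": TCP orientation; "force": force on the tool from outside, world axes, zero at the start; "wrist_torque": the same for the moment, N m; "grip_width": finger opening in m; "grasp_force": force on a finger pad.
Only numpy, scipy, OpenCV 4.12 (cv2) and the standard library are available. Lean on these libraries where they do the work, as an engineer would, in place of code of your own. Each camera call takes 0.05 s, during which the arm holds its last target. There are 200 camera calls.

## Working session

There is one attempt and no reset: what is moved stays moved. The work goes in short steps, Python scripts to look and compute and a tool call to move; the robot and the scene stay as the last step left them, time stands still between calls to the robot, and variables do not carry over. Pictures are saved under pics/ and viewed, at most 16 in all, crops included, and the job is handed in when it is done.

Besides the shell and the picture viewer there is one more tool, called after ">>>" in YAML: its name, and indented under it one key for each argument. step_arm: Moves the arm, as the interface text tells. Shifts and turns lie within -1 to 1; 1 stands for 0.2 m of shift or 1.5 rad of turn. Its arguments: {"type":"object","properties":{"delta_pos":{"type":"array"},"rot":{"type":"array"},"gripper":{"type":"array"},"squeeze":{"type":"number"}},"required":["delta_pos","rot","gripper"]}

```bash
ls; mkdir -p pics; python3 - <<'E'
from cell import env, viewer
import cv2,numpy as np
print(env.get_obs(), env.tcp_to_tips)
for n in ("scene","top"):
    c=viewer.read_camera(n); cv2.imwrite(f"pics/{n}0.png",cv2.cvtColor(c["img"],cv2.COLOR_RGB2BGR))
    print(n,{k:np.round(v,4).tolist() for k,v in c.items() if k!="img"})
E
```

```text
pics
{'time_s': 0.0, 'qpos': array([74.66281341, 18.43834672, -4.01498466, 83.17474071,  1.29588984,
       78.53937029, -3.25985178]), 'joint_velocities': array([ 0.16510606,  0.06712951,  0.06301946,  0.04542997, -0.04774755,
       -0.05456617,  0.04991239]), 'effort': array([-7.49769561e-05, -4.91301441e+01, -4.04291181e-01, -3.12529814e+01,
       -6.39837189e-02,  4.36585851e-02,  1.98007524e-04]), 'tool_pos': array([ 0.18054172, -0.62387927,  0.2324709 ]), 'tool_rot': array([-1.79892830e+02,  6.72736903e-03,  1.61467458e+01]), 'force': array([ 0.48202612, -0.04214391, -0.05676132]), 'wrist_torque': array([-0.04652192,  0.00966771,  0.04836014]), 'grasp_force': 0.0, 'grip_width': 0.08695100699847812} 0.011
scene {'fx': 442.0198, 'fy': 442.0198, 'cx': 277.0046, 'cy': 205.4143, 'dist': [-0.1009, 0.0, 0.0, 0.0, 0.0], 'pose': [[0.8271, 0.4638, -0.3173, 0.9237], [0.5619, -0.6927, 0.4521, -0.5464], [-0.0101, -0.5523, -0.8336, 1.019], [0.0, 0.0, 0.0, 1.0]]}
top {'fx': 505.7651, 'fy': 505.7651, 'cx': 277.8655, 'cy': 204.73, 'dist': [0.0103, 0.0, 0.0, 0.0, 0.0], 'pose': [[0.016, -0.98, 0.1983, 0.3732], [-0.9998, -0.0171, -0.0035, -0.0191], [0.0068, -0.1982, -0.9801, 1.0477], [0.0, 0.0, 0.0, 1.0]]}
```

View pics/top0.png

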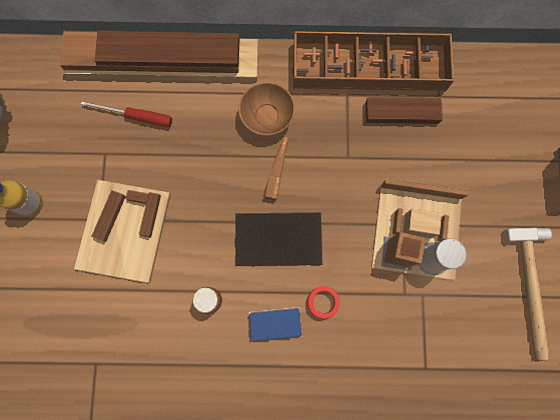

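View pics/scene0.png

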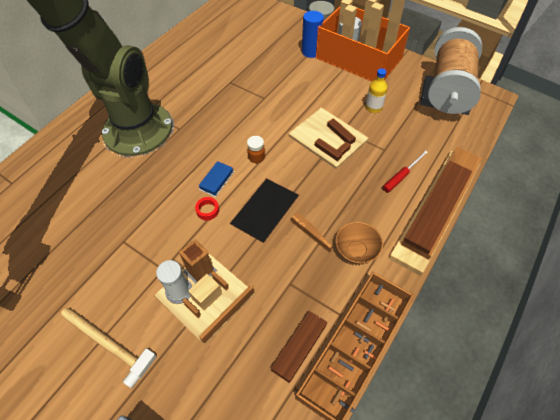

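The top view shows the jig at about (122,232), the mat at (279,239), the wedge at (277,170) with its thin end up, and the stash at (420,230) with the caddy at (409,248), the tin at (451,254) and the blank at (428,221). The scene view shows the same layout. Next I'll zoom in on tiled crops.

```bash
cat > h.py <<'E'
import cv2,numpy as np
from cell import env, viewer
def cam(n): return viewer.read_camera(n)
def K(c): return np.array([[c["fx"],0,c["cx"]],[0,c["fy"],c["cy"]],[0,0,1]]),np.array(c["dist"],float)
def ray(c,px,z):
    "pixels -> world xy on plane z (scalar or per point)"
    k,d=K(c); px=np.asarray(px,float).reshape(-1,1,2)
    u=cv2.undistortPoints(px,k,d)[:,0]; P=np.asarray(c["pose"])
    v=np.c_[u,np.ones(len(u))]@P[:3,:3].T; o=P[:3,3]
    return (o+v*((np.asarray(z)-o[2])/v[:,2])[:,None])[:,:2]
def proj(c,X):
    k,d=K(c); T=np.linalg.inv(c["pose"])
    return cv2.projectPoints(np.asarray(X,float).reshape(-1,1,3),cv2.Rodrigues(T[:3,:3])[0],T[:3,3],k,d)[0][:,0]
def save(c,name): cv2.imwrite(f"pics/{name}.png",cv2.cvtColor(c["img"],cv2.COLOR_RGB2BGR))
def zoom(c,x0,y0,w,h,s,name):
    im=cv2.resize(c["img"][y0:y0+h,x0:x0+w],None,fx=s,fy=s,interpolation=cv2.INTER_CUBIC)
    for i in range(0,w,10):
        cv2.putText(im,str(x0+i),(i*s,8),0,.3,(255,0,0),1); cv2.line(im,(i*s,10),(i*s,14),(255,0,0),1)
    for j in range(10,h,10): cv2.putText(im,str(y0+j)+'-',(0,j*s+3),0,.3,(255,0,0),1)
    cv2.imwrite(f"pics/{name}.png",cv2.cvtColor(im,cv2.COLOR_RGB2BGR))
E
python3 - <<'E'
from h import *
c=cam("top")
zoom(c,360,170,115,115,5,"z_stash"); zoom(c,70,170,110,120,5,"z_jig")
import pickle
pickle.dump({n:cam(n) for n in("top","scene")},open("c0.pkl","wb"))
E
```

```text
(no output)
```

View pics/z_stash.png

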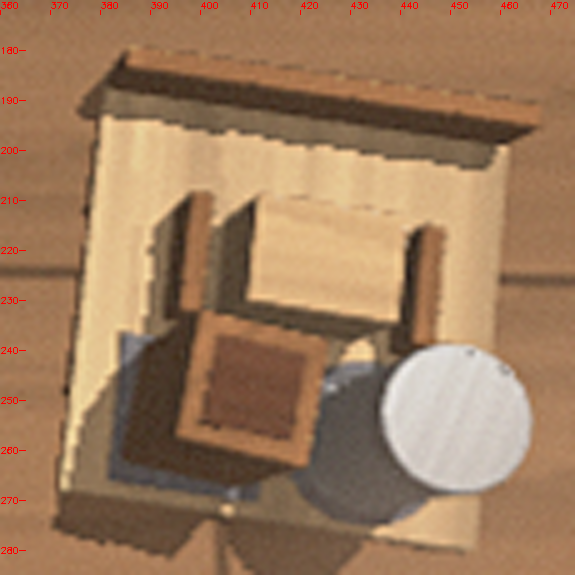

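View pics/z_jig.png

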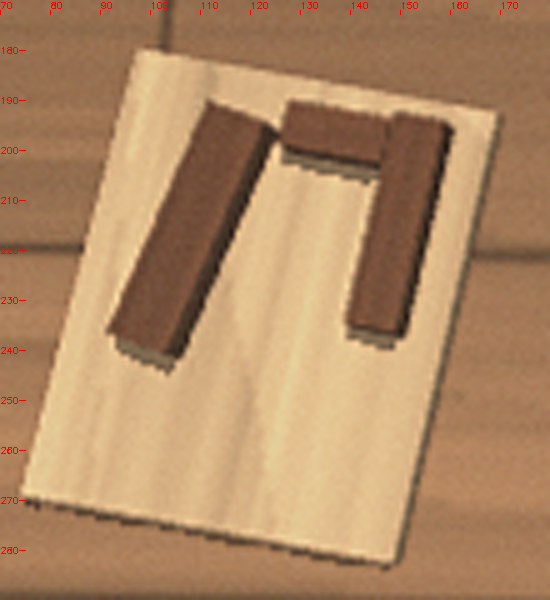

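The stash zoom shows the blank's top corners at about (411,209), (440.5,213.5), (438,234) and (407.5,230). The tin lid is centred near (449,253), and the caddy's top corners are about (400,232), (424,238), (420,263) and (394,257). The jig base corners are about (97,180), (169,192), (148.5,282) and (74,270).

```bash
cat > m0.py <<'E'
from h import *
import pickle
C=pickle.load(open("c0.pkl","rb"))
c=C["top"]; g=cv2.cvtColor(c["img"],cv2.COLOR_RGB2GRAY)
def sub(p,w=2): return cv2.cornerSubPix(g,np.float32(p).reshape(-1,1,2).copy(),(w,w),(-1,-1),(3,50,1e-3))[:,0]
def fit(loc,w):
    loc=np.float64(loc);a=loc-loc.mean(0);b=w-w.mean(0)
    th=np.arctan2((a[:,0]*b[:,1]-a[:,1]*b[:,0]).sum(),(a*b).sum())
    R=np.array([[np.cos(th),-np.sin(th)],[np.sin(th),np.cos(th)]])
    t=w.mean(0)-R@loc.mean(0); r=w-(loc@R.T+t)
    return t,np.degrees(th),np.round(r*1e3,1)
mm=lambda l:np.float64(l)/1e3
def do(n,px,loc,z,refine=True):
    p=sub(px) if refine else np.float64(px)
    t,th,r=fit(mm(loc),ray(c,p,z)); print(n,np.round(t,4),"yaw %.1f"%th,"res",r.tolist(),np.round(p-px,1).tolist()); return t,th
if __name__=="__main__":
    # board corners: FL,FR,BR,BL  (left=+y)
    do("jig base",[(74,270),(148.5,282.5),(169,192.5),(97,180)],[(-110,77),(-110,-77),(80,-77),(80,77)],.012)
    do("jig fence+stop",[(151,237),(139,234),(159.5,195),(127,190.5),(126.5,200)],[(-20,-62),(-20,-40),(70,-62),(67,4),(47,4)],.032)
    do("jig cheek",[(92,236.5),(104.5,242),(123.5,196),(111,190)],[(-45,53),(-45,27),(56,10.2),(56,36.2)],.032)
    do("stash",[(372.5,268.5),(453,279.5)],[(-85,85),(-85,-85)],.006)
    do("blank top",[(411,209),(440.5,213.5),(438,234),(407.5,230)],[(22,30),(22,-30),(-22,-30),(-22,30)],.062)
    do("caddy top",[(400,232),(424,238),(420,263),(394,257)],[(25,25),(25,-25),(-25,-25),(-25,25)],.109)
    hsv=cv2.cvtColor(c["img"],cv2.COLOR_RGB2HSV)
    m=((hsv[...,1]<40)&(hsv[...,2]>150)).astype(np.uint8); m[:,:430]=0;m[:,470:]=0;m[:235]=0;m[275:]=0
    k=max(cv2.findContours(m,0,1)[0],key=cv2.contourArea); ctr,r=cv2.minEnclosingCircle(ray(c,k.reshape(-1,2),.119).astype(np.float32)); e=cv2.fitEllipse(k)
    print("tin",ctr,r,ray(c,[e[0]],.119),e)
    m=(hsv[...,2]<45).astype(np.uint8); m[:,:225]=0;m[:,335:]=0;m[:205]=0;m[275:]=0
    k=max(cv2.findContours(m,0,1)[0],key=cv2.contourArea); print("mat",cv2.minAreaRect(ray(c,k.reshape(-1,2),.003).astype(np.float32)))
    zoom(c,255,130,45,80,7,"z_wedge"); zoom(C["scene"],150,230,115,115,5,"z_sc")
E
python3 m0.py
```

```text
jig base [0.5392 0.2949] yaw -9.4 res [[-0.1, -0.3], [0.6, 0.4], [-0.3, 0.5], [-0.3, -0.5]] [[-0.0, -1.3], [-0.6, -0.5], [-0.3, -0.2], [0.5, -0.6]]
jig fence+stop [0.5382 0.2925] yaw -10.1 res [[-0.1, -1.4], [3.7, 1.5], [-2.0, -1.0], [0.4, 2.0], [-2.0, -1.0]] [[-0.7, 0.1], [-0.6, -0.8], [1.1, 0.3], [0.6, -1.0], [0.0, 0.0]]
jig cheek [0.54   0.2923] yaw -9.7 res [[4.2, 1.4], [-2.3, -4.0], [-5.5, 1.1], [3.6, 1.5]] [[-1.3, -1.0], [1.2, -0.8], [0.0, 0.0], [0.3, -0.6]]
stash [ 0.5293 -0.3111] yaw -7.1 res [[-0.1, -1.1], [0.1, 1.1]] [[-0.8, -0.7], [0.5, -0.1]]
blank top [ 0.5443 -0.3138] yaw -7.2 res [[-1.2, 0.0], [-1.9, 0.9], [1.6, -0.5], [1.5, -0.3]] [[-0.2, -0.1], [0.0, 0.0], [1.4, -0.5], [1.4, -0.7]]
caddy top [ 0.4873 -0.2688] yaw -10.8 res [[-1.2, -2.4], [-0.2, 3.7], [-0.1, 0.4], [1.4, -1.7]] [[-0.5, -0.3], [-1.4, -1.4], [0.5, -0.2], [0.9, -0.5]]
tin (0.475927472114563, -0.34208881855010986) 0.02746489644050598 [[ 0.47586687 -0.34197232]] ((450.8117980957031, 253.07958984375), (27.765470504760742, 29.69261932373047), 132.09278869628906)
mat ((0.45677557587623596, 0.05200900137424469), (0.002055135788396001, 0.0), 90.94058227539062)
```

View pics/z_wedge.png

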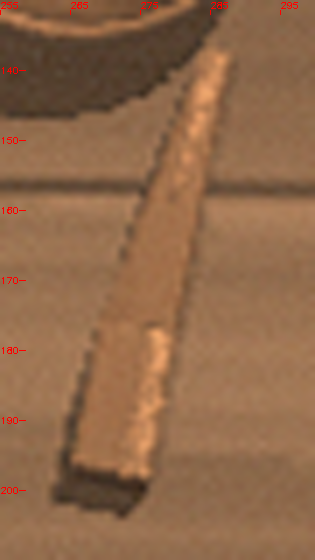

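View pics/z_sc.png

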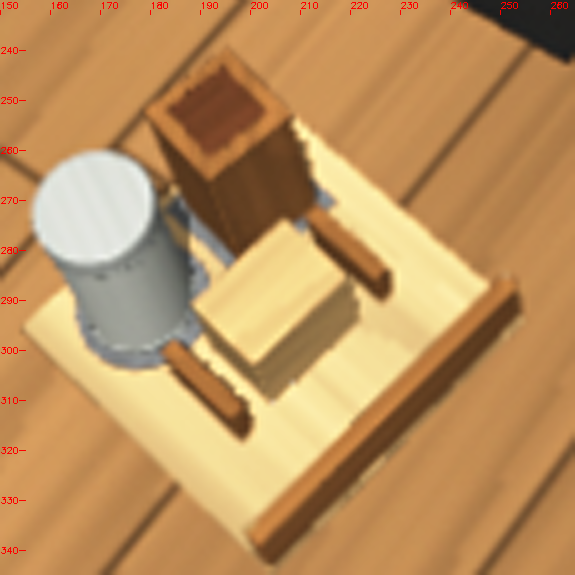

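The wedge's top corners read about (265.7,196.4) and (276.4,198.1) at the tail, and (284.3,136.9) and (287.6,138.6) at the tip. In the scene crop the blank's top is (188,290), (205.5,273.5), (219,286), (200,303), and the caddy's top is (179,252), (194.5,240), (208,253), (192.5,265.5). I'll refit from these readings, correcting for the half-pixel offset.

```bash
cat > m1.py <<'E'
from m0 import *
def do2(n,cc,px,loc,z):
    t,th,r=fit(mm(loc),ray(cc,np.float64(px)-.45,z)); print(n,np.round(t,4),"yaw %.1f"%th,r.tolist())
T,S=C["top"],C["scene"]
do2("jig base",T,[(74,270),(148.5,282.5),(169,192.5),(97,180)],[(-110,77),(-110,-77),(80,-77),(80,77)],.012)
do2("fence+stop",T,[(151,237),(139,234),(159.5,195),(127,190.5)],[(-20,-62),(-20,-40),(70,-62),(67,4)],.032)
do2("cheek",T,[(92,236.5),(104.5,242),(123.5,196),(111,190)],[(-45,53),(-45,27),(56,10.2),(56,36.2)],.032)
do2("stash",T,[(372.5,268.5),(453,279.5)],[(-85,85),(-85,-85)],.006)
B=[(22,30),(22,-30),(-22,-30),(-22,30)]; Q=[(25,25),(25,-25),(-25,-25),(-25,25)]
do2("blank T",T,[(411,209),(440.5,213.5),(438,234),(407.5,230)],B,.062)
do2("blank S",S,[(219,286),(200,303),(188,290),(205.5,273.5)],B,.062)
do2("caddy T",T,[(400,232),(424,238),(420,263),(394,257)],Q,.109)
do2("caddy S",S,[(208,253),(192.5,265.5),(179,252),(194.5,240)],Q,.109)
do2("wedge T",T,[(265.7,196.4),(276.4,198.1),(287.6,138.6),(284.3,136.9),(269.6,176)],[(-67.5,11.5),(-67.5,-11.5),(67.5,-11.5),(67.5,-3.5),(-22.5,11.5)],.024)
for n,c,box in(("T",T,(430,235,470,275)),("S",S,(150,255,182,286))):
    hsv=cv2.cvtColor(c["img"],cv2.COLOR_RGB2HSV); x0,y0,x1,y1=box
    m=((hsv[...,1]<40)&(hsv[...,2]>(150 if n=="T" else 205))).astype(np.uint8)[y0:y1,x0:x1]
    k=max(cv2.findContours(m,0,1)[0],key=cv2.contourArea).reshape(-1,2)+[x0,y0]
    print("tin",n,[np.round(v,4) for v in cv2.minEnclosingCircle(ray(c,k,.119).astype(np.float32))])
    x0,y0,x1,y1=(225,205,335,275) if n=="T" else (225,170,305,250)
    m=(c["img"].max(2)<40).astype(np.uint8)[y0:y1,x0:x1]; m=cv2.morphologyEx(m,2,np.ones((3,3)))
    k=max(cv2.findContours(m,0,1)[0],key=cv2.contourArea).reshape(-1,2)+[x0,y0]
    print("mat",n,[np.round(v,4) for v in cv2.minAreaRect(ray(c,k,.003).astype(np.float32))])
E
python3 m1.py
```

```text
jig base [0.5388 0.2957] yaw -9.0 [[-0.7, 0.3], [0.5, 0.2], [-0.0, -0.4], [0.2, -0.1]]
fence+stop [0.5375 0.2934] yaw -8.3 [[-0.1, -1.7], [2.5, 1.1], [-2.1, -0.4], [-0.3, 1.0]]
cheek [0.5399 0.2932] yaw -9.2 [[3.8, -0.9], [-2.8, -1.3], [-4.5, 0.7], [3.5, 1.5]]
stash [ 0.5295 -0.3101] yaw -6.8 [[-0.3, -2.4], [0.3, 2.4]]
blank T [ 0.5445 -0.3117] yaw -8.3 [[-1.2, -1.2], [-0.6, -0.1], [1.8, 0.4], [0.0, 0.8]]
blank S [ 0.5446 -0.3136] yaw -9.2 [[1.0, -1.2], [0.5, 0.3], [0.4, 2.1], [-1.9, -1.2]]
caddy T [ 0.487  -0.2682] yaw -13.0 [[-1.2, -2.0], [-0.6, 2.2], [1.4, 0.3], [0.4, -0.5]]
caddy S [ 0.4883 -0.269 ] yaw -11.0 [[-0.4, -1.7], [-0.1, 2.4], [0.3, 1.7], [0.2, -2.4]]
wedge T [ 0.6623 -0.0183] yaw -9.5 [[0.8, -0.4], [1.3, 0.0], [-2.3, 0.7], [0.1, -0.1], [0.1, -0.2]]
tin T [array([ 0.4759, -0.3421]), np.float64(0.0275)]Traceback (most recent call last):
  File "m1.py", line 22, in <module>
    k=max(cv2.findContours(m,0,1)[0],key=cv2.contourArea).reshape(-1,2)+[x0,y0]
      ~~~^^^^^^^^^^^^^^^^^^^^^^^^^^^^^^^^^^^^^^^^^^^^^^^^
ValueError: max() iterable argument is empty
```

```bash
cat > p.py <<'E'
from h import *
from scipy.spatial.transform import Rotation as R
def plan(*tg):
    "targets (x,y,z,yaw): print shift/turn in move units from the measured pose"
    o=env.get_obs(); R0=R.from_euler("xyz",o["tool_rot"],degrees=True)
    print("t %.2f pos %s rot %s f %s w %.4f"%(o["time_s"],np.round(o["tool_pos"],4),np.round(o["tool_rot"],1),np.round(o["force"],1),o["grip_width"]), "j7 %.0f"%o["qpos"][6])
    for x,y,z,yaw in tg:
        d=R0.inv().apply(np.array([x,y,z])-o["tool_pos"])/.2
        r=(R0.inv()*R.from_euler("xyz",[180,0,yaw],degrees=True)).as_rotvec()/1.5
        print((x,y,z,yaw),np.round(d,3).tolist(),np.round(r,3).tolist(),"rows>=%.1f"%max(np.linalg.norm(d)*200/62.5,np.linalg.norm(r)*85.94/10.7))
E
python3 - <<'E'
from p import *
C=__import__("pickle").load(open("c0.pkl","rb"))
print("mat",ray(C["top"],[(235.5,213),(321.5,212),(322,265),(236,266.5)],.003).round(4).tolist())
plan((.3,-.51,.25,50))
E
```

```text
mat [[0.5653, 0.0658], [0.5705, -0.1148], [0.4596, -0.1157], [0.4536, 0.0612]]
t 0.25 pos [ 0.1807 -0.6242  0.233 ] rot [-180.     0.    16.1] f [-0.1 -0.  -0.1] w 0.0871 j7 -3
(0.3, -0.51, 0.25, 50) [0.732, -0.382, -0.085] [-0.001, -0.0, -0.394] rows>=3.2
```

>>> step_arm:
  delta_pos:
    - [0.73,-0.38,-0.085]
    - [0.73,-0.38,-0.085]
    - [0.73,-0.38,-0.085]
    - [0.73,-0.38,-0.085]
    - [0.73,-0.38,-0.085]
    - [0.73,-0.38,-0.085]
  rot:
    - [0,0,-0.4]
    - [0,0,-0.4]
    - [0,0,-0.4]
    - [0,0,-0.4]
    - [0,0,-0.4]
    - [0,0,-0.4]
  gripper: [1,1,1,1,1,1]

```text
time_s: 1.0
tool_pos: [0.298, -0.512, 0.2502]
tool_rot: [-180.0, 0.0, 50.3]
force: [0.4, 0.2, -0.1]
grip_width: 0.0869
grasp_force: 0.0
```

```bash
python3 -c "
from p import *
plan((.476,-.342,.18,82),(.476,-.342,.102,82))"
```

```text
t 1.00 pos [ 0.298  -0.512   0.2502] rot [-180.     0.    50.3] f [ 0.4  0.2 -0.1] w 0.0869 j7 15
(0.476, -0.342, 0.18, 82) [1.223, 0.142, 0.35] [-0.001, 0.0, -0.369] rows>=4.1
(0.476, -0.342, 0.102, 82) [1.223, 0.142, 0.74] [-0.001, 0.0, -0.369] rows>=4.6
```

>>> step_arm:
  delta_pos:
    - [0.9,0.14,0.3]
    - [0.9,0.14,0.3]
    - [0.9,0.14,0.3]
    - [0.9,0.14,0.3]
    - [0.9,0.14,0.3]
  rot:
    - [0,0,-0.37]
    - [0,0,-0.37]
    - [0,0,-0.37]
    - [0,0,-0.37]
    - [0,0,-0.37]
  gripper: [1,1,1,1,1]

```text
time_s: 1.62
tool_pos: [0.435, -0.3908, 0.1902]
tool_rot: [-179.9, 0.0, 82.2]
force: [0.2, -0.7, 0.6]
grip_width: 0.087
grasp_force: 0.0
```

```bash
python3 -c "
from p import *
plan((.476,-.342,.18,82),(.476,-.342,.102,82))"
```

```text
t 1.62 pos [ 0.435  -0.3908  0.1902] rot [-179.9    0.    82.2] f [ 0.2 -0.7  0.6] w 0.0870 j7 27
(0.476, -0.342, 0.18, 82) [0.269, 0.17, 0.051] [-0.001, 0.0, 0.002] rows>=1.0
(0.476, -0.342, 0.102, 82) [0.27, 0.17, 0.441] [-0.001, 0.0, 0.002] rows>=1.7
```

>>> step_arm:
  delta_pos:
    - [0.27,0.17,0.05]
    - [0.27,0.17,0.05]
    - [0.27,0.17,0.05]
    - [0.27,0.17,0.25]
    - [0.27,0.17,0.44]
    - [0.27,0.17,0.44]
    - [0.27,0.17,0.44]
    - [0.27,0.17,0.44]
    - [0.27,0.17,0.44]
    - [0.27,0.17,0.44]
    - [0.27,0.17,0.44]
    - [0.27,0.17,0.44]
    - [0.27,0.17,0.44]
  rot:
    - [0,0,0]
    - [0,0,0]
    - [0,0,0]
    - [0,0,0]
    - [0,0,0]
    - [0,0,0]
    - [0,0,0]
    - [0,0,0]
    - [0,0,0]
    - [0,0,0]
    - [0,0,0]
    - [0,0,0]
    - [0,0,0]
  gripper: [1,1,1,1,1,1,-1,-1,-1,-1,-1,-1,-1]
  squeeze: 15

```text
time_s: 3.25
tool_pos: [0.4769, -0.341, 0.1033]
tool_rot: [180.0, 0.0, 82.3]
force: [-2.0, 0.4, 5.8]
grip_width: 0.0552
grasp_force: 15.0
```

```bash
python3 -c "
from p import *
plan((.476,-.342,.25,82),(.511,-.072,.25,88),(.511,-.072,.096,88))"
```

```text
t 3.25 pos [ 0.4769 -0.341   0.1033] rot [180.    0.   82.3] f [-2.   0.4  5.8] w 0.0552 j7 19
(0.476, -0.342, 0.25, 82) [-0.006, -0.004, -0.734] [0.0, 0.001, 0.004] rows>=2.3
(0.511, -0.072, 0.25, 88) [1.355, -0.011, -0.735] [0.0, 0.001, -0.066] rows>=4.9
(0.511, -0.072, 0.096, 88) [1.356, -0.011, 0.035] [0.0, 0.001, -0.066] rows>=4.3
```

>>> step_arm:
  delta_pos:
    - [0,0,-0.1]
    - [0,0,-0.3]
    - [0,0,-0.5]
    - [0,0,-0.7]
    - [0.15,0,-0.72]
    - [0.35,0,-0.72]
    - [0.55,0,-0.72]
    - [0.75,0,-0.72]
    - [0.9,0,-0.72]
    - [1.0,0,-0.72]
    - [1.0,0,-0.72]
  rot:
    - [0,0,0]
    - [0,0,0]
    - [0,0,0]
    - [0,0,0]
    - [0,0,0]
    - [0,0,0]
    - [0,0,0]
    - [0,0,0]
    - [0,0,-0.04]
    - [0,0,-0.065]
    - [0,0,-0.065]
  gripper: [-1,-1,-1,-1,-1,-1,-1,-1,-1,-1,-1]

```text
time_s: 4.62
tool_pos: [0.5039, -0.1413, 0.2467]
tool_rot: [180.0, 0.0, 88.1]
force: [0.4, 0.1, -3.2]
grip_width: 0.0554
grasp_force: 15.0
```

```bash
python3 -c "
from p import *
plan((.511,-.072,.25,88),(.511,-.072,.099,88))
c=cam('top');save(c,'t1');c=cam('scene');save(c,'s1')"
```

```text
t 4.62 pos [ 0.5039 -0.1413  0.2467] rot [180.    0.   88.1] f [ 0.4  0.1 -3.2] w 0.0554 j7 9
(0.511, -0.072, 0.25, 88) [0.347, 0.024, -0.016] [0.0, 0.0, 0.001] rows>=1.1
(0.511, -0.072, 0.099, 88) [0.348, 0.024, 0.739] [0.0, 0.0, 0.001] rows>=2.6
```

View pics/s1.png

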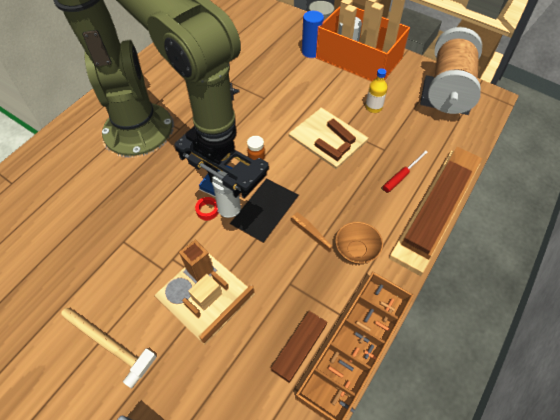

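The tin is held upright over the mat edge at about (228,195), and its round pad shows at (178,290). Placing it.

>>> step_arm:
  delta_pos:
    - [0.2,0.02,0]
    - [0.35,0.025,0]
    - [0.35,0.025,0.2]
    - [0.35,0.025,0.45]
    - [0.35,0.025,0.65]
    - [0.35,0.025,0.71]
    - [0.35,0.025,0.745]
    - [0.35,0.025,0.745]
    - [0.35,0.025,0.745]
    - [0.35,0.025,0.745]
    - [0.35,0.025,0.745]
    - [0.35,0.025,0.745]
    - [0.35,0.025,0.5]
    - [0.35,0.025,0.2]
    - [0.35,0.025,0]
    - [0.35,0.025,0]
  rot:
    - [0,0,0]
    - [0,0,0]
    - [0,0,0]
    - [0,0,0]
    - [0,0,0]
    - [0,0,0]
    - [0,0,0]
    - [0,0,0]
    - [0,0,0]
    - [0,0,0]
    - [0,0,0]
    - [0,0,0]
    - [0,0,0]
    - [0,0,0]
    - [0,0,0]
    - [0,0,0]
  gripper: [-1,-1,-1,-1,-1,-1,-1,-1,-1,1,1,1,1,1,1,1]

```text
time_s: 6.72
tool_pos: [0.5133, -0.0727, 0.2504]
tool_rot: [179.6, 0.1, 87.9]
force: [0.5, -0.7, -0.7]
grip_width: 0.0869
grasp_force: 0.0
```

```bash
python3 -c "
from p import *
plan((.488,-.269,.25,78.5),(.488,-.269,.09,78.5))
c=cam('top');zoom(c,220,190,250,100,3,'t2')"
```

```text
t 6.72 pos [ 0.5133 -0.0727  0.2504] rot [1.796e+02 1.000e-01 8.790e+01] f [ 0.5 -0.7 -0.7] w 0.0869 j7 1
(0.488, -0.269, 0.25, 78.5) [-0.985, -0.091, 0.003] [0.005, 0.001, 0.11] rows>=3.2
(0.488, -0.269, 0.09, 78.5) [-0.984, -0.096, 0.803] [0.005, 0.001, 0.11] rows>=4.1
```

View pics/t2.png

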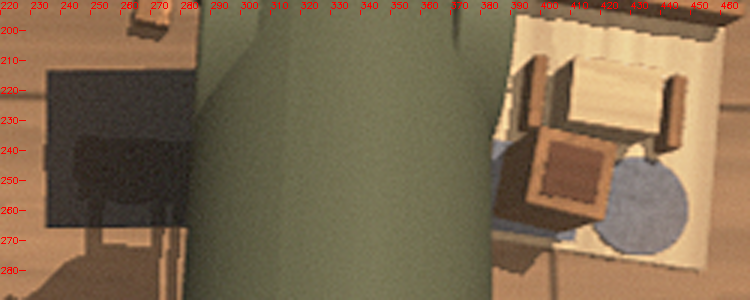

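The arm hides the tin. The round pad is visible near (433,247) px and the caddy is undisturbed. Next, the caddy.

>>> step_arm:
  delta_pos:
    - [-0.3,-0.03,0]
    - [-0.6,-0.06,0]
    - [-0.9,-0.09,0]
    - [-0.985,-0.092,0]
    - [-0.985,-0.092,0]
    - [-0.985,-0.092,0.2]
    - [-0.985,-0.093,0.5]
    - [-0.985,-0.096,0.75]
    - [-0.985,-0.096,0.815]
    - [-0.985,-0.096,0.815]
    - [-0.985,-0.096,0.815]
    - [-0.985,-0.096,0.815]
    - [-0.985,-0.096,0.815]
    - [-0.985,-0.096,0.815]
    - [-0.985,-0.096,0.815]
    - [-0.985,-0.096,0.815]
    - [-0.985,-0.096,0.815]
  rot:
    - [0,0,0.05]
    - [0,0,0.11]
    - [0.005,0,0.11]
    - [0.005,0,0.11]
    - [0.005,0,0.11]
    - [0.005,0,0.11]
    - [0.005,0,0.11]
    - [0.005,0,0.11]
    - [0.005,0,0.11]
    - [0.005,0,0.11]
    - [0.005,0,0.11]
    - [0.005,0,0.11]
    - [0.005,0,0.11]
    - [0.005,0,0.11]
    - [0.005,0,0.11]
    - [0.005,0,0.11]
    - [0.005,0,0.11]
  gripper: [1,1,1,1,1,1,1,1,1,1,-1,-1,-1,-1,-1,-1,-1]

```text
time_s: 8.9
tool_pos: [0.4852, -0.2691, 0.0839]
tool_rot: [-179.6, 0.1, 78.5]
force: [1.0, -0.8, 1.7]
grip_width: 0.0502
grasp_force: 14.9
```

```bash
python3 -c "
from p import *
plan((.488,-.269,.24,78.5),(.513,.021,.24,90),(.513,.021,.083,90))"
```

```text
t 8.90 pos [ 0.4852 -0.2691  0.0839] rot [-1.796e+02  1.000e-01  7.850e+01] f [ 1.  -0.8  1.7] w 0.0502 j7 8
(0.488, -0.269, 0.24, 78.5) [0.003, 0.009, -0.781] [-0.004, 0.001, -0.001] rows>=2.5
(0.513, 0.021, 0.24, 90) [1.448, -0.159, -0.781] [-0.004, 0.0, -0.134] rows>=5.3
(0.513, 0.021, 0.083, 90) [1.449, -0.154, 0.004] [-0.004, 0.0, -0.134] rows>=4.7
```

>>> step_arm:
  delta_pos:
    - [0,0,-0.1]
    - [0,0,-0.3]
    - [0,0,-0.5]
    - [0,0,-0.7]
    - [0.1,0,-0.78]
    - [0.3,-0.03,-0.78]
    - [0.5,-0.05,-0.78]
    - [0.7,-0.07,-0.78]
    - [0.9,-0.1,-0.78]
    - [1.0,-0.11,-0.78]
    - [1.0,-0.11,-0.78]
  rot:
    - [0,0,0]
    - [0,0,0]
    - [0,0,0]
    - [0,0,0]
    - [0,0,0]
    - [0,0,-0.02]
    - [0,0,-0.05]
    - [0,0,-0.09]
    - [0,0,-0.12]
    - [0,0,-0.135]
    - [0,0,-0.135]
  gripper: [-1,-1,-1,-1,-1,-1,-1,-1,-1,-1,-1]

```text
time_s: 10.28
tool_pos: [0.5043, -0.0666, 0.2393]
tool_rot: [-179.6, -0.0, 90.3]
force: [-0.4, -0.9, -2.7]
grip_width: 0.0503
grasp_force: 14.9
```

```bash
python3 -c "
from p import *
plan((.513,.021,.24,90),(.513,.021,.0785,90))"
```

```text
t 10.28 pos [ 0.5043 -0.0666  0.2393] rot [-179.6   -0.    90.3] f [-0.4 -0.9 -2.7] w 0.0503 j7 3
(0.513, 0.021, 0.24, 90) [0.438, 0.046, -0.004] [-0.005, -0.0, 0.004] rows>=1.4
(0.513, 0.021, 0.0785, 90) [0.437, 0.052, 0.804] [-0.005, -0.0, 0.004] rows>=2.9
```

>>> step_arm:
  delta_pos:
    - [0.2,0.02,0]
    - [0.4,0.04,0]
    - [0.44,0.046,0.1]
    - [0.44,0.048,0.4]
    - [0.44,0.05,0.65]
    - [0.44,0.052,0.75]
    - [0.44,0.052,0.8]
    - [0.44,0.052,0.8]
    - [0.44,0.052,0.8]
    - [0.44,0.052,0.8]
    - [0.44,0.052,0.8]
    - [0.44,0.052,0.8]
    - [0.44,0.05,0.5]
    - [0.44,0.05,0.2]
    - [0.44,0.05,0]
    - [0.2,0.05,0]
    - [-0.1,0.05,0]
    - [-0.4,0.05,0]
    - [-0.7,0.05,0]
    - [-0.7,0.05,0]
  rot:
    - [0,0,0]
    - [0,0,0]
    - [0,0,0]
    - [-0.005,0,0]
    - [-0.005,0,0]
    - [-0.005,0,0]
    - [-0.005,0,0]
    - [-0.005,0,0]
    - [-0.005,0,0]
    - [-0.005,0,0]
    - [-0.005,0,0]
    - [-0.005,0,0]
    - [-0.005,0,0]
    - [-0.005,0,0]
    - [-0.005,0,0]
    - [-0.005,0,0]
    - [-0.005,0,0]
    - [-0.005,0,0]
    - [-0.005,0,0]
    - [-0.005,0,0]
  gripper: [-1,-1,-1,-1,-1,-1,-1,-1,-1,1,1,1,1,1,1,1,1,1,1,1]

```text
time_s: 12.78
tool_pos: [0.5129, -0.2153, 0.2387]
tool_rot: [-179.9, 0.0, 89.5]
force: [-0.2, -0.2, 0.1]
grip_width: 0.0871
grasp_force: 0.0
```

```bash
python3 -c "
from p import *
plan((.5445,-.3128,.2,81.5),(.5445,-.3128,.04,81.5))
c=cam('top');zoom(c,220,190,250,100,3,'t3')"
```

```text
t 12.78 pos [ 0.5129 -0.2153  0.2387] rot [-179.9    0.    89.5] f [-0.2 -0.2  0.1] w 0.0871 j7 16
(0.5445, -0.3128, 0.2, 81.5) [-0.486, 0.163, 0.194] [-0.001, 0.0, 0.093] rows>=1.8
(0.5445, -0.3128, 0.04, 81.5) [-0.486, 0.164, 0.994] [-0.001, 0.0, 0.093] rows>=3.6
```

View pics/t3.png

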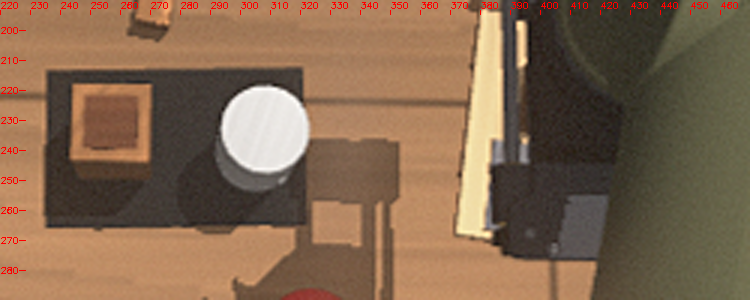

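The caddy (256,231) and the tin (303,233) both stand well inside the mat. Next, the blank.

>>> step_arm:
  delta_pos:
    - [-0.25,0.08,0.1]
    - [-0.48,0.16,0.19]
    - [-0.486,0.163,0.19]
    - [-0.486,0.163,0.3]
    - [-0.486,0.163,0.6]
    - [-0.486,0.163,0.85]
    - [-0.486,0.163,0.98]
    - [-0.486,0.163,0.985]
    - [-0.486,0.163,0.985]
    - [-0.486,0.163,0.985]
    - [-0.486,0.163,0.985]
    - [-0.486,0.163,0.985]
    - [-0.486,0.163,0.985]
    - [-0.486,0.163,0.985]
    - [-0.486,0.163,0.985]
    - [-0.486,0.163,0.985]
    - [-0.486,0.163,0.985]
  rot:
    - [0,0,0.05]
    - [0,0,0.093]
    - [0,0,0.093]
    - [0,0,0.093]
    - [0,0,0.093]
    - [0,0,0.093]
    - [0,0,0.093]
    - [0,0,0.093]
    - [0,0,0.093]
    - [0,0,0.093]
    - [0,0,0.093]
    - [0,0,0.093]
    - [0,0,0.093]
    - [0,0,0.093]
    - [0,0,0.093]
    - [0,0,0.093]
    - [0,0,0.093]
  gripper: [1,1,1,1,1,1,1,1,1,-1,-1,-1,-1,-1,-1,-1,-1]
  squeeze: 20

```text
time_s: 14.95
tool_pos: [0.5469, -0.3056, 0.0422]
tool_rot: [-180.0, -0.0, 82.1]
force: [-1.7, 0.8, 1.4]
grip_width: 0.0439
grasp_force: 20.0
```

```bash
python3 -c "
from p import *
c=cam('top');zoom(c,365,170,110,110,5,'t4')
plan((.545,-.313,.21,82),(.56,-.12,.21,120))"
```

```text
t 15.00 pos [ 0.5469 -0.3057  0.0422] rot [-180.    -0.    82.1] f [-1.3 -0.3  2.1] w 0.0440 j7 9
(0.545, -0.313, 0.21, 82) [-0.037, -0.005, -0.839] [-0.0, -0.001, 0.001] rows>=2.7
(0.56, -0.12, 0.21, 120) [0.929, -0.064, -0.838] [-0.0, -0.001, -0.441] rows>=4.0
```

>>> step_arm:
  delta_pos:
    - [0,0,-0.1]
    - [0,0,-0.3]
    - [0,0,-0.55]
    - [0,0,-0.8]
    - [0.2,0,-0.84]
    - [0.4,0,-0.84]
    - [0.6,-0.02,-0.84]
    - [0.8,-0.04,-0.84]
    - [0.95,-0.06,-0.84]
    - [1,-0.06,-0.84]
    - [1,-0.06,-0.84]
    - [1,-0.06,-0.84]
    - [1,-0.06,-0.84]
  rot:
    - [0,0,0]
    - [0,0,0]
    - [0,0,0]
    - [0,0,0]
    - [0,0,-0.05]
    - [0,0,-0.12]
    - [0,0,-0.22]
    - [0,0,-0.32]
    - [0,0,-0.42]
    - [0,0,-0.44]
    - [0,0,-0.44]
    - [0,0,-0.44]
    - [0,0,-0.44]
  gripper: [-1,-1,-1,-1,-1,-1,-1,-1,-1,-1,-1,-1,-1]

```text
time_s: 16.62
tool_pos: [0.5627, -0.1076, 0.2103]
tool_rot: [180.0, -0.0, 119.7]
force: [-0.6, -0.4, -2.9]
grip_width: 0.0434
grasp_force: 20.0
```

```bash
python3 -c "
from p import *
c=cam('scene');zoom(c,280,100,95,75,8,'sj')
plan((.56,.06,.21,145))"
```

```text
t 16.68 pos [ 0.5628 -0.1073  0.2103] rot [180.   -0.  119.7] f [ 0.   0.3 -0.9] w 0.0440 j7 31
(0.56, 0.06, 0.21, 145) [0.733, 0.403, 0.002] [0.0, -0.0, -0.294] rows>=2.7
```

View pics/sj.png

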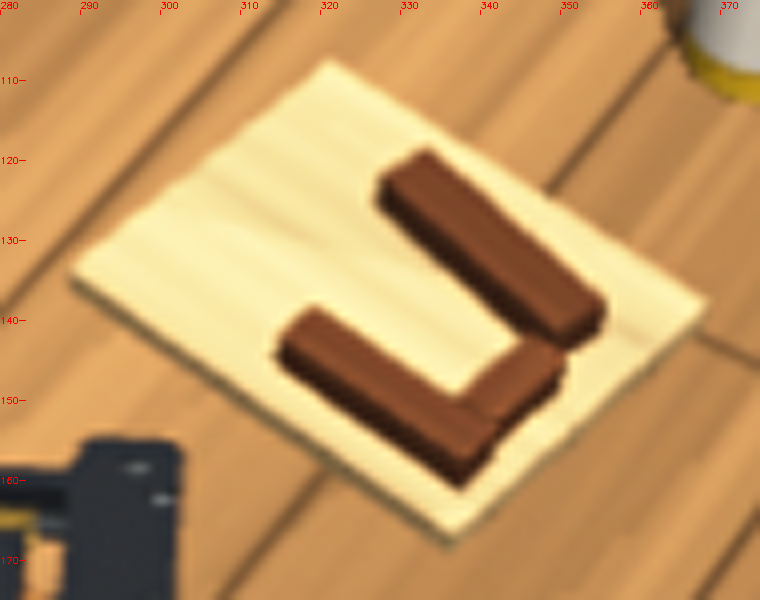

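The jig base corners in the scene view are about (289,133), (321,107), (368.5,138) and (336,167). The fence's inner edge runs from (319,138) to (337,149). I'll refit the jig with these while moving on.

>>> step_arm:
  delta_pos:
    - [0.2,0.1,0]
    - [0.45,0.24,0]
    - [0.7,0.38,0]
    - [0.73,0.4,0]
    - [0.73,0.4,0]
    - [0.73,0.4,0]
  rot:
    - [0,0,-0.1]
    - [0,0,-0.2]
    - [0,0,-0.29]
    - [0,0,-0.29]
    - [0,0,-0.29]
    - [0,0,-0.29]
  gripper: [-1,-1,-1,-1,-1,-1]

```text
time_s: 17.42
tool_pos: [0.5598, 0.0579, 0.2103]
tool_rot: [-180.0, -0.0, 144.6]
force: [-0.5, -0.7, -2.2]
grip_width: 0.0436
grasp_force: 20.0
```

```bash
cat > jf.py <<'E'
from m0 import *
T,S=C["top"],C["scene"]
o=.45
F=lambda n,c,px,loc,z:(lambda r:print(n,np.round(r[0],4),"%.1f"%r[1],r[2].tolist()))(fit(mm(loc),ray(c,np.float64(px)-o,z)))
F("base S",S,[(289,133.3),(321,107.4),(368.5,138),(336,166.8)],[(-110,-77),(-110,77),(80,77),(80,-77)],.012)
L=[(-20,-40),(-20,-62),(70,-62),(67,4)]
F("fence S",S,[(319.2,138.3),(315,142.5),(337.5,157),(350.5,145)],L,.032)
F("fence T",T,[(139,234),(151,237),(159.5,195),(127,190.5)],L,.032)
F("cheek S",S,[(333,118.3),(327.2,122.5),(350,140.7),(355.5,137)],[(-45,53),(-45,27),(56,10.2),(56,36.2)],.032)
E
python3 jf.py; python3 -c "
from p import *
plan((.545,.2,.21,171))"
```

```text
base S [0.5397 0.2979] -9.8 [[1.3, 0.4], [-1.3, 0.6], [0.3, 0.3], [-0.2, -1.3]]
fence S [0.5402 0.2956] -8.6 [[1.2, -0.4], [2.7, 0.0], [-3.0, 2.2], [-0.9, -1.9]]
fence T [0.5375 0.2934] -8.3 [[2.5, 1.1], [-0.1, -1.7], [-2.1, -0.4], [-0.3, 1.0]]
cheek S [0.543  0.2964] -7.5 [[2.8, -1.0], [0.4, -0.8], [-3.2, 2.6], [-0.0, -0.8]]
t 17.43 pos [0.5598 0.0579 0.2103] rot [-180.    -0.   144.6] f [-0.5 -0.7 -2.2] w 0.0436 j7 38
(0.545, 0.2, 0.21, 171) [0.472, 0.536, 0.001] [-0.0, -0.0, -0.307] rows>=2.5
```

>>> step_arm:
  delta_pos:
    - [0.2,0.23,0]
    - [0.4,0.45,0]
    - [0.47,0.53,0]
    - [0.47,0.53,0]
    - [0.47,0.53,0]
    - [0.47,0.53,0]
  rot:
    - [0,0,-0.12]
    - [0,0,-0.24]
    - [0,0,-0.305]
    - [0,0,-0.305]
    - [0,0,-0.305]
    - [0,0,-0.305]
  gripper: [-1,-1,-1,-1,-1,-1]

```text
time_s: 18.18
tool_pos: [0.5447, 0.1986, 0.2105]
tool_rot: [-180.0, 0.0, 170.7]
force: [-0.5, 0.1, -1.5]
grip_width: 0.0438
grasp_force: 20.0
```

```bash
python3 -c "
from p import *
plan((.5391,.2833,.12,170.8))"
```

```text
t 18.18 pos [0.5447 0.1986 0.2105] rot [-180.     0.   170.7] f [-0.5  0.1 -1.5] w 0.0438 j7 47
(0.5391, 0.2833, 0.12, 170.8) [0.096, 0.413, 0.452] [-0.0, 0.0, -0.001] rows>=2.0
```

Now down to about 10 mm above the base, with a look before seating it.

>>> step_arm:
  delta_pos:
    - [0.05,0.2,0]
    - [0.096,0.4,0.1]
    - [0.096,0.413,0.35]
    - [0.096,0.413,0.6]
    - [0.096,0.413,0.72]
    - [0.096,0.413,0.74]
    - [0.096,0.413,0.74]
    - [0.096,0.413,0.74]
  rot:
    - [0,0,0]
    - [0,0,0]
    - [0,0,0]
    - [0,0,0]
    - [0,0,0]
    - [0,0,0]
    - [0,0,0]
    - [0,0,0]
  gripper: [-1,-1,-1,-1,-1,-1,-1,-1]

```text
time_s: 19.18
tool_pos: [0.5389, 0.2863, 0.0645]
tool_rot: [179.9, 0.1, 171.0]
force: [0.1, -0.4, -1.7]
grip_width: 0.0438
grasp_force: 20.0
```

```bash
python3 -c "
from p import *
c=cam('scene');zoom(c,270,95,110,80,7,'sj2')
plan((.5391,.2833,.049,170.8))"
```

```text
t 19.23 pos [0.5388 0.2863 0.0644] rot [1.799e+02 1.000e-01 1.710e+02] f [ 0.1  0.1 -1.9] w 0.0439 j7 32
(0.5391, 0.2833, 0.049, 170.8) [-0.004, -0.015, 0.077] [0.001, 0.001, 0.002] rows>=0.3
```

View pics/sj2.png

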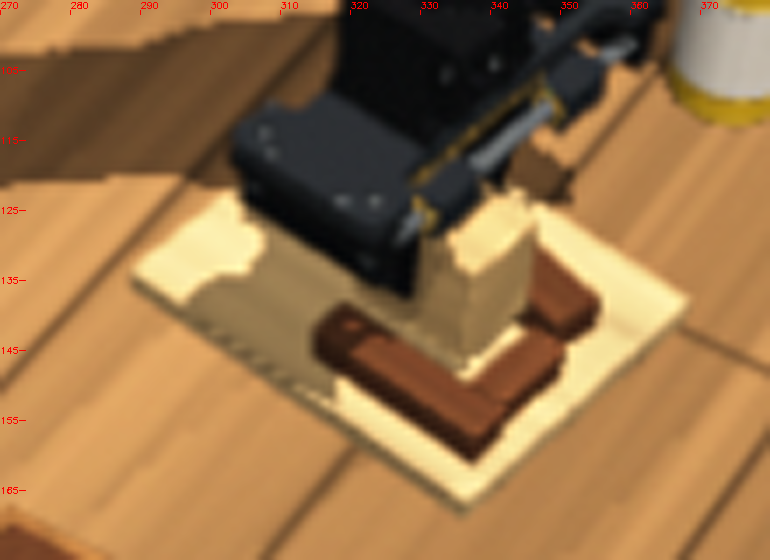

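The blank hangs inside the jig: its lower near corner is at about (335.5,147), just inside the fence/stop corner. Lowering it now.

>>> step_arm:
  delta_pos:
    - [0,-0.01,0.03]
    - [0,-0.015,0.06]
    - [0,-0.015,0.075]
    - [0,-0.015,0.08]
    - [0,-0.015,0.08]
    - [0,-0.015,0.08]
    - [0,-0.015,0.08]
  rot:
    - [0,0,0]
    - [0,0,0]
    - [0,0,0]
    - [0,0,0]
    - [0,0,0]
    - [0,0,0]
    - [0,0,0]
  gripper: [-1,-1,-1,-1,-1,-1,-1]

```text
time_s: 20.1
tool_pos: [0.537, 0.2824, 0.0482]
tool_rot: [-179.9, -0.0, 171.0]
force: [-4.8, -4.2, 10.0]
grip_width: 0.0441
grasp_force: 20.0
```

>>> step_arm:
  delta_pos:
    - [0,-0.01,0]
    - [0,-0.02,0]
    - [0,-0.02,0]
    - [0,-0.02,0]
  rot:
    - [0,0,0]
    - [0,0,0]
    - [0,0,0]
    - [0,0,0]
  gripper: [-1,-1,-1,-1]

```text
time_s: 20.6
tool_pos: [0.5372, 0.2811, 0.0483]
tool_rot: [179.8, 0.1, 171.1]
force: [-1.0, 2.2, 5.7]
grip_width: 0.0437
grasp_force: 20.0
```

>>> step_arm:
  delta_pos:
    - [0,-0.01,0]
    - [0,-0.02,0]
    - [0,-0.02,0]
    - [0,-0.02,0]
  rot:
    - [0,0,0]
    - [0,0,0]
    - [0,0,0]
    - [0,0,0]
  gripper: [-1,-1,-1,-1]

```text
time_s: 21.1
tool_pos: [0.5371, 0.2788, 0.0484]
tool_rot: [179.6, 0.1, 171.1]
force: [1.4, 6.6, 3.1]
grip_width: 0.0437
grasp_force: 20.0
```

>>> step_arm:
  delta_pos:
    - [0,-0.01,0]
    - [0,-0.015,0]
    - [0,-0.015,0]
    - [0,-0.015,0]
  rot:
    - [0,0,0]
    - [0,0,0]
    - [0,0,0]
    - [0,0,0]
  gripper: [-1,-1,-1,-1]

```text
time_s: 21.6
tool_pos: [0.537, 0.2787, 0.0485]
tool_rot: [179.3, 0.2, 171.1]
force: [3.2, 10.5, -0.1]
grip_width: 0.0438
grasp_force: 20.0
```

>>> step_arm:
  delta_pos:
    - [0,0.01,0]
    - [0,0.01,0]
    - [0,0.01,0]
    - [0,0.01,0]
    - [0,0.01,0]
    - [0,0.01,0]
    - [0,0.01,-0.2]
    - [0,0.01,-0.5]
    - [0,0.01,-0.8]
    - [0,0.01,-0.8]
    - [0,0.01,-0.8]
    - [0,0.01,-0.8]
  rot:
    - [0,0,0]
    - [0,0,0]
    - [0,0,0]
    - [0,0,0]
    - [0,0,0]
    - [0,0,0]
    - [0,0,0]
    - [0,0,0]
    - [0,0,0]
    - [0,0,0]
    - [0,0,0]
    - [0,0,0]
  gripper: [-1,-1,1,1,1,1,1,1,1,1,1,1]

```text
time_s: 23.1
tool_pos: [0.5351, 0.273, 0.2049]
tool_rot: [-179.9, -0.1, 171.0]
force: [-0.3, -0.2, -0.5]
grip_width: 0.0871
grasp_force: 0.0
```

```bash
python3 -c "
from p import *
import math
c=cam('scene');zoom(c,270,95,110,80,7,'sj3')
a=math.radians(-9.5)
plan((.6623-.05*math.cos(a),-.0183-.05*math.sin(a),.2,170.5))"
```

```text
t 23.15 pos [0.5352 0.2732 0.205 ] rot [-1.80e+02 -1.00e-01  1.71e+02] f [ 0.1 -0.2  0.6] w 0.0873 j7 38
(0.6129857199231384, -0.010047619706966117, 0.2, 170.5) [-0.606, -1.338, 0.024] [-0.001, -0.002, 0.006] rows>=4.7
```

View pics/sj3.png

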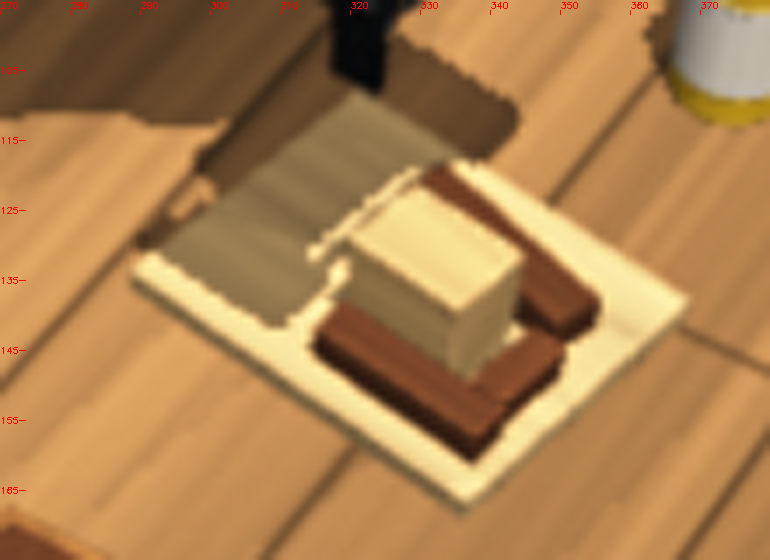

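The blank stands flush against the fence, with its top at (319–343, 120–140). Next, the wedge.

>>> step_arm:
  delta_pos:
    - [-0.1,-0.2,0]
    - [-0.22,-0.48,0]
    - [-0.34,-0.75,0]
    - [-0.45,-1,0]
    - [-0.45,-1,0]
    - [-0.45,-1,0]
    - [-0.45,-1,0]
    - [-0.45,-1,0]
  rot:
    - [0,0,0]
    - [0,0,0]
    - [0,0,0]
    - [0,0,0]
    - [0,0,0]
    - [0,0,0]
    - [0,0,0]
    - [0,0,0]
  gripper: [1,1,1,1,1,1,1,1]

```text
time_s: 24.15
tool_pos: [0.5931, 0.0641, 0.2066]
tool_rot: [179.9, -0.0, 171.2]
force: [0.0, 0.4, -1.1]
grip_width: 0.0872
grasp_force: 0.0
```

```bash
python3 -c "
from p import *
plan((.615,-.0104,.1,170.5),(.615,-.0104,.015,170.5))
c=cam('top');zoom(c,230,120,70,100,5,'t5')"
```

```text
t 24.15 pos [0.5931 0.0641 0.2066] rot [179.9  -0.  171.2] f [ 0.   0.4 -1.1] w 0.0872 j7 60
(0.615, -0.0104, 0.1, 170.5) [-0.165, -0.352, 0.533] [0.001, -0.0, 0.008] rows>=2.1
(0.615, -0.0104, 0.015, 170.5) [-0.165, -0.352, 0.958] [0.001, -0.0, 0.008] rows>=3.3
```

>>> step_arm:
  delta_pos:
    - [-0.1,-0.2,0]
    - [-0.165,-0.35,0.1]
    - [-0.165,-0.352,0.4]
    - [-0.165,-0.352,0.65]
    - [-0.165,-0.352,0.75]
    - [-0.165,-0.352,0.75]
    - [-0.165,-0.352,0.75]
    - [-0.165,-0.352,0.75]
  rot:
    - [0,0,0.008]
    - [0,0,0.008]
    - [0,0,0.008]
    - [0,0,0.008]
    - [0,0,0.008]
    - [0,0,0.008]
    - [0,0,0.008]
    - [0,0,0.008]
  gripper: [1,1,1,1,1,1,1,1]

```text
time_s: 25.2
tool_pos: [0.6166, -0.012, 0.0587]
tool_rot: [179.9, 0.2, 170.3]
force: [-0.4, -0.7, 0.6]
grip_width: 0.0872
grasp_force: 0.0
```

```bash
python3 -c "
from p import *
plan((.615,-.0104,.015,170.5))"
```

```text
t 25.20 pos [ 0.6166 -0.012   0.0587] rot [179.9   0.2 170.3] f [-0.4 -0.7  0.6] w 0.0872 j7 62
(0.615, -0.0104, 0.015, 170.5) [0.01, 0.006, 0.219] [0.001, 0.002, -0.002] rows>=0.7
```

>>> step_arm:
  delta_pos:
    - [0.01,0.006,0.1]
    - [0.01,0.006,0.19]
    - [0.01,0.006,0.215]
    - [0.01,0.006,0.215]
    - [0.01,0.006,0.215]
    - [0.01,0.006,0.215]
    - [0.01,0.006,0.215]
    - [0.01,0.006,0.215]
    - [0.01,0.006,0.215]
    - [0.01,0.006,0.215]
    - [0.01,0.006,0.215]
    - [0.01,0.006,0.215]
    - [0.01,0.006,0.215]
  rot:
    - [0,0,0]
    - [0,0,0]
    - [0,0,0]
    - [0,0,0]
    - [0,0,0]
    - [0,0,0]
    - [0,0,0]
    - [0,0,0]
    - [0,0,0]
    - [0,0,0]
    - [0,0,0]
    - [0,0,0]
    - [0,0,0]
  gripper: [1,1,1,1,-1,-1,-1,-1,-1,-1,-1,-1,-1]
  squeeze: 40

```text
time_s: 26.82
tool_pos: [0.6134, -0.0106, 0.0136]
tool_rot: [180.0, -0.0, 170.3]
force: [0.2, -0.2, 0.4]
grip_width: 0.0225
grasp_force: 40.0
```

```bash
python3 -c "
from p import *
plan((.615,-.0104,.16,170.5),(.58,.1,.16,171))"
```

```text
t 26.82 pos [ 0.6134 -0.0106  0.0136] rot [180.   -0.  170.3] f [ 0.2 -0.2  0.4] w 0.0225 j7 60
(0.615, -0.0104, 0.16, 170.5) [-0.008, 0.003, -0.732] [0.001, -0.0, -0.002] rows>=2.3
(0.58, 0.1, 0.16, 171) [0.257, 0.518, -0.732] [0.001, -0.0, -0.008] rows>=3.0
```

>>> step_arm:
  delta_pos:
    - [0,0,-0.2]
    - [0,0,-0.5]
    - [0,0.05,-0.7]
    - [0.1,0.2,-0.73]
    - [0.2,0.4,-0.73]
    - [0.32,0.62,-0.73]
    - [0.45,0.85,-0.73]
    - [0.5,0.95,-0.73]
    - [0.5,0.95,-0.73]
    - [0.5,0.95,-0.73]
    - [0.5,0.95,-0.73]
  rot:
    - [0,0,0]
    - [0,0,0]
    - [0,0,0]
    - [0,0,0]
    - [0,0,0]
    - [0,0,-0.005]
    - [0,0,-0.01]
    - [0,0,-0.01]
    - [0,0,-0.01]
    - [0,0,-0.01]
    - [0,0,-0.01]
  gripper: [-1,-1,-1,-1,-1,-1,-1,-1,-1,-1,-1]

```text
time_s: 28.2
tool_pos: [0.5475, 0.1912, 0.1594]
tool_rot: [180.0, -0.0, 171.0]
force: [0.7, -0.6, -0.5]
grip_width: 0.0229
grasp_force: 40.0
```

```bash
python3 -c "
from p import *
plan((.429,.3328,.1,171),(.429,.3328,.0255,171))"
```

```text
t 28.20 pos [0.5475 0.1912 0.1594] rot [180.  -0. 171.] f [ 0.7 -0.6 -0.5] w 0.0229 j7 46
(0.429, 0.3328, 0.1, 171) [0.696, 0.607, 0.297] [0.0, -0.0, 0.0] rows>=3.1
(0.429, 0.3328, 0.0255, 171) [0.696, 0.606, 0.67] [0.0, -0.0, 0.0] rows>=3.6
```

>>> step_arm:
  delta_pos:
    - [0.17,0.15,0]
    - [0.4,0.35,0]
    - [0.6,0.52,0]
    - [0.696,0.607,0]
    - [0.696,0.607,0.1]
    - [0.696,0.607,0.3]
    - [0.696,0.607,0.45]
    - [0.696,0.607,0.5]
    - [0.696,0.607,0.5]
    - [0.696,0.607,0.5]
    - [0.696,0.607,0.5]
  rot:
    - [0,0,0]
    - [0,0,0]
    - [0,0,0]
    - [0,0,0]
    - [0,0,0]
    - [0,0,0]
    - [0,0,0]
    - [0,0,0]
    - [0,0,0]
    - [0,0,0]
    - [0,0,0]
  gripper: [-1,-1,-1,-1,-1,-1,-1,-1,-1,-1,-1]

```text
time_s: 29.58
tool_pos: [0.4285, 0.3351, 0.0609]
tool_rot: [179.9, 0.1, 171.2]
force: [-0.9, -0.1, -1.1]
grip_width: 0.023
grasp_force: 40.0
```

```bash
python3 -c "
from p import *
c=cam('top');zoom(c,60,170,120,115,5,'t6')
plan((.429,.3328,.0255,171))"
```

```text
t 29.62 pos [0.4284 0.335  0.0608] rot [1.799e+02 1.000e-01 1.712e+02] f [-0.1 -0.2 -1. ] w 0.0228 j7 23
(0.429, 0.3328, 0.0255, 171) [-0.004, -0.011, 0.176] [0.001, 0.001, 0.002] rows>=0.6
```

View pics/t6.png

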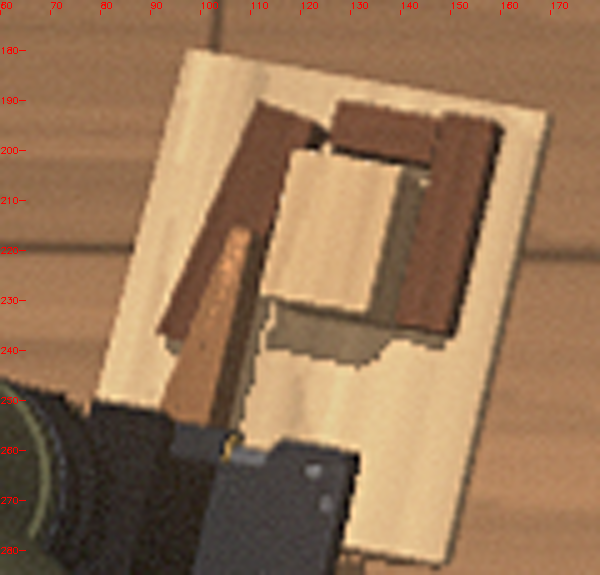

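```bash
python3 -c "
from p import *
C=__import__('pickle').load(open('c0.pkl','rb'));c=C['top']
a=np.radians(-9);Rm=np.array([[np.cos(a),-np.sin(a)],[np.sin(a),np.cos(a)]]);o=np.array([.5392,.2966])
J=lambda px,z:print(((ray(c,np.float64(px)-.45,z)-o)@Rm*1e3).round(1).tolist())
J([(106.3,215.5),(109.8,216.5),(92,253),(101,256)],.071)   # wedge tip L,R, 
J([(117.5,200.5),(140.2,203),(133.5,232.5),(112.3,229)],.068) # blank top
"
```

```text
[[2.5, 17.4], [1.7, 10.2], [-73.7, 26.9], [-76.4, 8.5]]
[[35.9, 4.0], [38.7, -41.1], [-20.8, -41.5], [-21.2, 0.6]]
```

The wedge tip is above jig (2, 9–17), between the blank face (y≈4) and the cheek, as planned. Lowering it, then sliding in.

>>> step_arm:
  delta_pos:
    - [0,-0.005,0.06]
    - [0,-0.008,0.12]
    - [0,-0.008,0.16]
    - [0,-0.008,0.17]
    - [0,-0.008,0.17]
    - [0,-0.008,0.17]
  rot:
    - [0,0,0.002]
    - [0,0,0.002]
    - [0,0,0.002]
    - [0,0,0.002]
    - [0,0,0.002]
    - [0,0,0.002]
  gripper: [-1,-1,-1,-1,-1,-1]

```text
time_s: 30.38
tool_pos: [0.4275, 0.3333, 0.0258]
tool_rot: [179.9, -0.0, 171.0]
force: [0.2, -0.6, -0.3]
grip_width: 0.0225
grasp_force: 40.0
```

```bash
cat > j.py <<'E'
from p import *
a=np.radians(-9);Rm=np.array([[np.cos(a),-np.sin(a)],[np.sin(a),np.cos(a)]]);o=np.array([.5392,.2966])
def W(x,y,z,yaw=171): p=o+Rm@[(x-49.5)/1e3,y/1e3]; return (*p.round(4),z,yaw)
print("wedge origin in jig (mm)",(((env.get_obs()["tool_pos"][:2]-o)@Rm)*1e3+[49.5,0]).round(1))
E
python3 -c "
from j import *
plan(W(-45,17,.0258),W(-32,16,.0258))"
```

```text
wedge origin in jig (mm) [-66.5  18.8]
t 30.38 pos [0.4275 0.3333 0.0258] rot [179.9  -0.  171. ] f [ 0.2 -0.6 -0.3] w 0.0225 j7 21
(np.float64(0.4485), np.float64(0.3282), 0.0258, 171) [-0.108, -0.009, -0.0] [0.001, -0.0, 0.0] rows>=0.3
(np.float64(0.4612), np.float64(0.3252), 0.0258, 171) [-0.173, -0.014, -0.0] [0.001, -0.0, 0.0] rows>=0.6
```

>>> step_arm:
  delta_pos:
    - [-0.04,-0.003,0]
    - [-0.08,-0.006,0]
    - [-0.11,-0.009,0]
    - [-0.14,-0.011,0]
    - [-0.165,-0.014,0]
    - [-0.165,-0.014,0]
    - [-0.165,-0.014,0]
    - [-0.165,-0.014,0]
  rot:
    - [0,0,0]
    - [0,0,0]
    - [0,0,0]
    - [0,0,0]
    - [0,0,0]
    - [0,0,0]
    - [0,0,0]
    - [0,0,0]
  gripper: [-1,-1,-1,-1,-1,-1,-1,-1]

```text
time_s: 31.38
tool_pos: [0.4594, 0.3253, 0.0258]
tool_rot: [180.0, -0.0, 171.0]
force: [-0.0, 0.3, -0.8]
grip_width: 0.0228
grasp_force: 40.0
```

```bash
python3 -c "
from j import *
plan(W(-22,15.5,.0258))"
```

```text
wedge origin in jig (mm) [-33.8  15.9]
t 31.38 pos [0.4594 0.3253 0.0258] rot [180.  -0. 171.] f [-0.   0.3 -0.8] w 0.0228 j7 23
(np.float64(0.471), np.float64(0.3231), 0.0258, 171) [-0.059, -0.002, 0.0] [0.0, -0.0, 0.0] rows>=0.2
```

Still free. I'll push on in steps and watch the force.

>>> step_arm:
  delta_pos:
    - [-0.02,-0.001,0]
    - [-0.04,-0.001,0]
    - [-0.05,-0.002,0]
    - [-0.05,-0.002,0]
    - [-0.05,-0.002,0]
  rot:
    - [0,0,0]
    - [0,0,0]
    - [0,0,0]
    - [0,0,0]
    - [0,0,0]
  gripper: [-1,-1,-1,-1,-1]

```text
time_s: 32.0
tool_pos: [0.467, 0.324, 0.0255]
tool_rot: [180.0, -0.2, 171.0]
force: [-6.3, 1.0, 0.6]
grip_width: 0.0226
grasp_force: 40.0
```

>>> step_arm:
  delta_pos:
    - [-0.02,0,0]
    - [-0.03,0,0]
    - [-0.03,0,0]
    - [-0.03,0,0]
  rot:
    - [0,0,0]
    - [0,0,0]
    - [0,0,0]
    - [0,0,0]
  gripper: [-1,-1,-1,-1]

```text
time_s: 32.5
tool_pos: [0.4705, 0.324, 0.0255]
tool_rot: [-180.0, -0.4, 171.1]
force: [-12.4, 1.3, 5.9]
grip_width: 0.0227
grasp_force: 40.0
```

```bash
python3 -c "
from j import *"
```

```text
wedge origin in jig (mm) [-22.7  16.3]
```

>>> step_arm:
  delta_pos:
    - [-0.02,0,0]
    - [-0.03,0,0]
    - [-0.04,0,0]
    - [-0.04,0,0]
    - [-0.04,0,0]
  rot:
    - [0,0,0]
    - [0,0,0]
    - [0,0,0]
    - [0,0,0]
    - [0,0,0]
  gripper: [-1,-1,-1,-1,-1]

```text
time_s: 33.12
tool_pos: [0.471, 0.3239, 0.0253]
tool_rot: [-179.7, -1.1, 171.3]
force: [-27.1, -1.0, 17.4]
grip_width: 0.0227
grasp_force: 40.0
```

```bash
python3 -c "
from j import *"
```

```text
wedge origin in jig (mm) [-22.2  16.3]
```

>>> step_arm:
  delta_pos:
    - [0.03,0,0]
    - [0.04,0,0]
    - [0.04,0,0]
    - [0.04,0,0]
    - [0.04,0,0]
    - [0.04,0,0]
    - [0.04,0,-0.2]
    - [0.04,0,-0.5]
    - [0.04,0,-0.8]
    - [0.04,0,-0.8]
    - [0.04,0,-0.8]
    - [0.04,0,-0.8]
  rot:
    - [0,0,0]
    - [0,0,0]
    - [0,0,0]
    - [0,0,0]
    - [0,0,0]
    - [0,0,0]
    - [0,0,0]
    - [0,0,0]
    - [0,0,0]
    - [0,0,0]
    - [0,0,0]
    - [0,0,0]
  gripper: [-1,-1,1,1,1,1,1,1,1,1,1,1]

```text
time_s: 34.62
tool_pos: [0.4748, 0.3214, 0.1842]
tool_rot: [-179.9, -0.1, 171.0]
force: [-0.2, 0.0, -0.1]
grip_width: 0.0872
grasp_force: 0.0
```

```bash
python3 -c "
from p import *
t=cam('top');s=cam('scene')
__import__('pickle').dump({'top':t,'scene':s},open('c7.pkl','wb'))
A=lambda c,x,y,w,h,k:cv2.resize(c['img'][y:y+h,x:x+w],None,fx=k,fy=k,interpolation=cv2.INTER_CUBIC)
im=np.zeros((590,800,3),np.uint8)
b=A(s,280,100,95,70,4);im[:280,:380]=b
b=A(t,70,170,110,120,4)[:,:410];im[:b.shape[0],390:390+b.shape[1]]=b
b=A(t,230,205,95,65,4);im[290:550,:380]=b
cv2.imwrite('pics/c7.png',im[...,::-1])
plan((.513,-.07,.23,90))"
```

```text
t 34.73 pos [0.4747 0.3217 0.1843] rot [-1.80e+02 -1.00e-01  1.71e+02] f [-0.1 -1.  -0.7] w 0.0872 j7 31
(0.513, -0.07, 0.23, 90) [-0.494, -1.905, -0.228] [-0.001, -0.001, 0.943] rows>=7.6
```

View pics/c7.png

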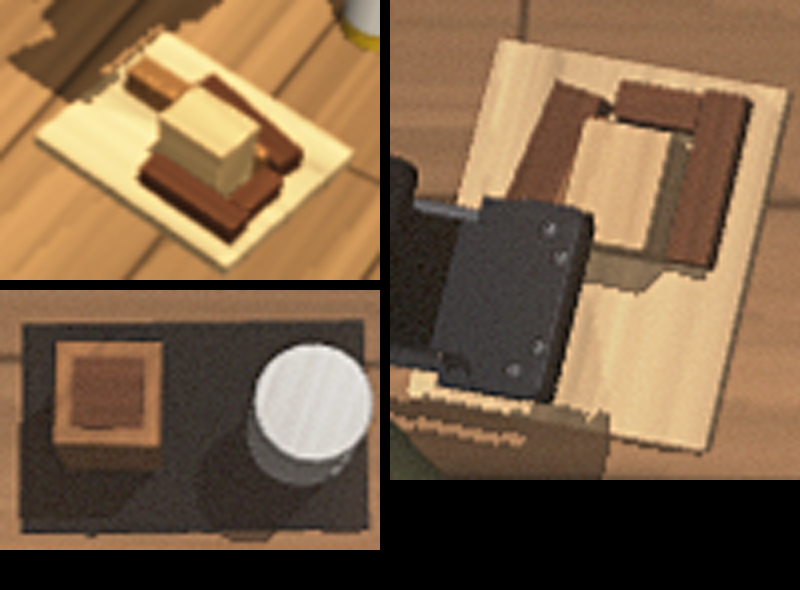

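The wedge lies flat in the gap and the blank is tight at the fence. The caddy and tin stand on the mat at about (257,231) and (308,233) px. Now I'll measure the pads and containers.

```bash
cat > q.py <<'E'
from p import *
C=__import__('pickle').load(open('c7.pkl','rb'))
def big(m,box):
    x0,y0,x1,y1=box; k=[k.reshape(-1,2)+[x0,y0] for k in cv2.findContours(m[y0:y1,x0:x1].astype(np.uint8),0,1)[0]]
    return sorted(k,key=lambda k:-cv2.contourArea(k.reshape(-1,1,2)))
for n in C:
    c=C[n]; im=c["img"].astype(int); grey=(im.max(2)-im.min(2)<40)
    bl=(im[...,2]>=im[...,0])&(im[...,2]>60)
    bx=(365,225,475,290) if n=="top" else (145,235,235,320)
    for k in big(bl,bx)[:2]:
        w=ray(c,k,.009).astype(np.float32); print(n,"pad",len(k),"circ",[np.round(v,4) for v in cv2.minEnclosingCircle(w)],"rect",[np.round(v,4) for v in cv2.minAreaRect(w)])
    bx=(285,205,330,255) if n=="top" else (215,170,270,250)
    k=big(grey&(im.min(2)>(150 if n=="top" else 190)),bx)
    if k: print(n,"tin",[np.round(v,4) for v in cv2.minEnclosingCircle(ray(c,k[0],.113).astype(np.float32))])
    bx=(235,210,275,250)
    k=big((im[...,0]-im[...,2]>28),bx)
    if n=="top": print(n,"caddy",[np.round(v,4) for v in cv2.minAreaRect(ray(c,k[0],.103).astype(np.float32))])
zoom(C["top"],365,170,110,115,5,"z_pads")
E
python3 q.py
```

```text
top pad 2 circ [array([ 0.454, -0.294]), np.float64(0.0011)] rect [array([ 0.454, -0.294]), array([0.002, 0.   ]), np.float64(90.9859)]
top pad 1 circ [array([ 0.4557, -0.2767]), np.float64(0.0001)] rect [array([ 0.4557, -0.2767]), array([0., 0.]), np.float64(0.0)]
top tin [array([ 0.5103, -0.0793]), np.float64(0.0272)]
top caddy [array([0.5085, 0.0169]), array([0.0589, 0.051 ]), np.float64(0.9856)]
scene pad 70 circ [array([ 0.4787, -0.3399]), np.float64(0.0315)] rect [array([ 0.4784, -0.3404]), array([0.0609, 0.0615]), np.float64(23.7619)]
scene pad 64 circ [array([ 0.4884, -0.2697]), np.float64(0.0388)] rect [array([ 0.4876, -0.2691]), array([0.0561, 0.0563]), np.float64(82.1337)]
scene tin [array([ 0.5119, -0.0783]), np.float64(0.027)]
```

View pics/z_pads.png

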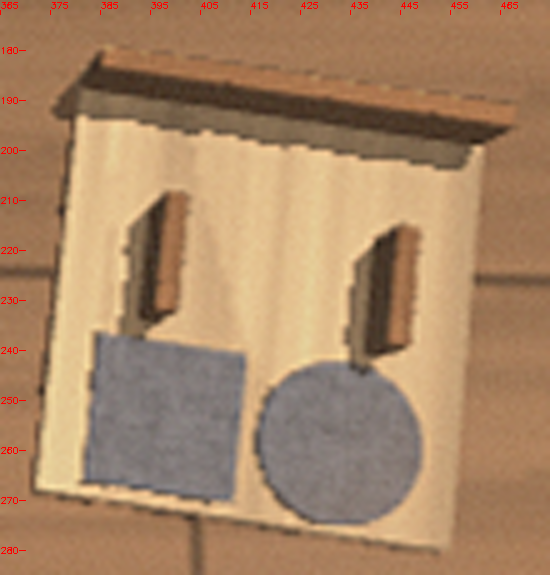

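The pads are clear: the square has corners at about (384,236.5), (414,240.5), (411.5,270) and (381.5,266.5), and the round one is centred near (432.5,258.5).

>>> step_arm:
  delta_pos:
    - [-0.05,-0.2,-0.1]
    - [-0.12,-0.5,-0.23]
    - [-0.2,-0.75,-0.23]
    - [-0.26,-1,-0.23]
    - [-0.26,-1,-0.23]
    - [-0.26,-1,-0.23]
    - [-0.26,-1,-0.23]
    - [-0.26,-1,-0.23]
    - [-0.26,-1,-0.23]
    - [-0.26,-1,-0.23]
    - [-0.26,-1,-0.23]
  rot:
    - [0,0,0.1]
    - [0,0,0.2]
    - [0,0,0.3]
    - [0,0,0.4]
    - [0,0,0.5]
    - [0,0,0.6]
    - [0,0,0.7]
    - [0,0,0.8]
    - [0,0,0.94]
    - [0,0,0.94]
    - [0,0,0.94]
  gripper: [1,1,1,1,1,1,1,1,1,1,1]

```text
time_s: 36.1
tool_pos: [0.4953, 0.1165, 0.2312]
tool_rot: [-180.0, -0.1, 90.4]
force: [0.4, 0.2, -0.8]
grip_width: 0.0869
grasp_force: 0.0
```

```bash
python3 -c "
from p import *
C=__import__('pickle').load(open('c7.pkl','rb'))
print(ray(C['top'],[(397.3,252.9),(432,258)],.009).round(4).tolist())
plan((.512,-.077,.23,90))"
```

```text
[[0.4865, -0.2701], [0.4772, -0.3411]]
t 36.10 pos [0.4953 0.1165 0.2312] rot [-1.80e+02 -1.00e-01  9.04e+01] f [ 0.4  0.2 -0.8] w 0.0869 j7 -18
(0.512, -0.077, 0.23, 90) [-0.968, 0.077, 0.005] [-0.001, -0.001, 0.005] rows>=3.1
```

>>> step_arm:
  delta_pos:
    - [-0.2,0.02,0]
    - [-0.45,0.04,0]
    - [-0.7,0.06,0]
    - [-0.95,0.08,0]
    - [-0.97,0.08,0]
    - [-0.97,0.08,0]
    - [-0.97,0.08,0]
    - [-0.97,0.08,0]
  rot:
    - [0,0,0]
    - [0,0,0]
    - [0,0,0]
    - [0,0,0]
    - [0,0,0]
    - [0,0,0]
    - [0,0,0]
    - [0,0,0]
  gripper: [1,1,1,1,1,1,1,1]

```text
time_s: 37.1
tool_pos: [0.5124, -0.076, 0.2316]
tool_rot: [180.0, -0.0, 90.4]
force: [-0.0, 0.1, -0.1]
grip_width: 0.087
grasp_force: 0.0
```

```bash
python3 -c "
from p import *
plan((.512,-.078,.097,90))"
```

```text
t 37.10 pos [ 0.5124 -0.076   0.2316] rot [180.   -0.   90.4] f [-0.   0.1 -0.1] w 0.0870 j7 4
(0.512, -0.078, 0.097, 90) [-0.011, -0.002, 0.673] [0.0, -0.0, 0.005] rows>=2.2
```

>>> step_arm:
  delta_pos:
    - [-0.01,0,0.2]
    - [-0.01,0,0.45]
    - [-0.01,0,0.62]
    - [-0.01,0,0.67]
    - [-0.01,0,0.67]
    - [-0.01,0,0.67]
    - [-0.01,0,0.67]
    - [-0.01,0,0.67]
    - [-0.01,0,0.67]
    - [-0.01,0,0.67]
    - [-0.01,0,0.67]
    - [-0.01,0,0.67]
  rot:
    - [0,0,0]
    - [0,0,0]
    - [0,0,0]
    - [0,0,0]
    - [0,0,0]
    - [0,0,0]
    - [0,0,0]
    - [0,0,0]
    - [0,0,0]
    - [0,0,0]
    - [0,0,0]
    - [0,0,0]
  gripper: [1,1,1,1,1,-1,-1,-1,-1,-1,-1,-1]
  squeeze: 15

```text
time_s: 38.6
tool_pos: [0.5123, -0.0794, 0.0978]
tool_rot: [-180.0, -0.0, 90.2]
force: [-2.0, -0.3, 5.1]
grip_width: 0.0558
grasp_force: 15.0
```

>>> step_arm:
  delta_pos:
    - [0,0,-0.1]
    - [0,0,-0.3]
    - [0,0,-0.55]
    - [0,0,-0.7]
    - [-0.15,0,-0.7]
    - [-0.35,-0.03,-0.7]
    - [-0.55,-0.06,-0.7]
    - [-0.75,-0.09,-0.7]
    - [-0.9,-0.12,-0.7]
    - [-0.9,-0.13,-0.7]
    - [-0.9,-0.13,-0.7]
    - [-0.9,-0.13,-0.7]
  rot:
    - [0,0,0]
    - [0,0,0]
    - [0,0,0]
    - [0,0,0]
    - [0,0,0.02]
    - [0,0,0.05]
    - [0,0,0.08]
    - [0,0,0.09]
    - [0,0,0.09]
    - [0,0,0.09]
    - [0,0,0.09]
    - [0,0,0.09]
  gripper: [-1,-1,-1,-1,-1,-1,-1,-1,-1,-1,-1,-1]

```text
time_s: 40.1
tool_pos: [0.4873, -0.2585, 0.237]
tool_rot: [-180.0, -0.1, 82.6]
force: [0.4, 0.1, -3.3]
grip_width: 0.0557
grasp_force: 15.0
```

```bash
python3 -c "
from p import *
plan((.478,-.341,.24,82))"
```

```text
t 40.10 pos [ 0.4873 -0.2585  0.237 ] rot [-1.80e+02 -1.00e-01  8.26e+01] f [ 0.4  0.1 -3.3] w 0.0557 j7 14
(0.478, -0.341, 0.24, 82) [-0.415, 0.007, -0.015] [-0.0, -0.001, 0.007] rows>=1.3
```

>>> step_arm:
  delta_pos:
    - [-0.15,0,0]
    - [-0.35,0.005,0]
    - [-0.415,0.007,0.1]
    - [-0.415,0.007,0.3]
    - [-0.415,0.007,0.4]
    - [-0.415,0.007,0.4]
    - [-0.415,0.007,0.4]
    - [-0.415,0.007,0.4]
  rot:
    - [0,0,0]
    - [0,0,0]
    - [0,0,0]
    - [0,0,0]
    - [0,0,0]
    - [0,0,0]
    - [0,0,0]
    - [0,0,0]
  gripper: [-1,-1,-1,-1,-1,-1,-1,-1]

```text
time_s: 41.1
tool_pos: [0.4786, -0.3423, 0.159]
tool_rot: [179.9, 0.0, 82.5]
force: [-0.2, -0.1, -2.2]
grip_width: 0.0555
grasp_force: 15.0
```

```bash
python3 -c "
from p import *
plan((.478,-.341,.104,82))"
```

```text
t 41.10 pos [ 0.4786 -0.3423  0.159 ] rot [179.9   0.   82.5] f [-0.2 -0.1 -2.2] w 0.0555 j7 20
(0.478, -0.341, 0.104, 82) [0.006, -0.004, 0.275] [0.002, 0.0, 0.006] rows>=0.9
```

>>> step_arm:
  delta_pos:
    - [0.006,-0.004,0.12]
    - [0.006,-0.004,0.22]
    - [0.006,-0.004,0.26]
    - [0.006,-0.004,0.275]
    - [0.006,-0.004,0.275]
    - [0.006,-0.004,0.275]
    - [0.006,-0.004,0.275]
    - [0.006,-0.004,0.275]
    - [0.006,-0.004,0.275]
    - [0.006,-0.004,0.275]
    - [0.006,-0.004,0.05]
    - [0.006,-0.004,-0.2]
    - [0.006,-0.004,-0.4]
    - [0.006,-0.004,-0.4]
    - [0.006,-0.004,-0.4]
    - [0.006,-0.004,-0.4]
  rot:
    - [0,0,0]
    - [0,0,0]
    - [0,0,0]
    - [0,0,0]
    - [0,0,0]
    - [0,0,0]
    - [0,0,0]
    - [0,0,0]
    - [0,0,0]
    - [0,0,0]
    - [0,0,0]
    - [0,0,0]
    - [0,0,0]
    - [0,0,0]
    - [0,0,0]
    - [0,0,0]
  gripper: [-1,-1,-1,-1,-1,-1,-1,1,1,1,1,1,1,1,1,1]

```text
time_s: 43.1
tool_pos: [0.4762, -0.3403, 0.2356]
tool_rot: [-179.9, -0.1, 82.5]
force: [-0.8, 0.1, -0.3]
grip_width: 0.0872
grasp_force: 0.0
```

```bash
python3 -c "
from p import *
plan((.513,-.1,.23,90),(.513,.018,.23,90))"
```

```text
t 43.10 pos [ 0.4762 -0.3403  0.2356] rot [-1.799e+02 -1.000e-01  8.250e+01] f [-0.8  0.1 -0.3] w 0.0872 j7 21
(0.513, -0.1, 0.23, 90) [1.215, 0.025, 0.031] [-0.001, -0.002, -0.087] rows>=3.9
(0.513, 0.018, 0.23, 90) [1.8, -0.052, 0.032] [-0.001, -0.002, -0.087] rows>=5.8
```

>>> step_arm:
  delta_pos:
    - [0.2,0,0]
    - [0.5,0,0]
    - [0.8,0,0.02]
    - [1,0,0.03]
    - [1,0,0.03]
    - [1,0,0.03]
    - [1,0,0.03]
  rot:
    - [0,0,0]
    - [0,0,-0.04]
    - [0,0,-0.08]
    - [0,0,-0.085]
    - [0,0,-0.085]
    - [0,0,-0.085]
    - [0,0,-0.085]
  gripper: [1,1,1,1,1,1,1]

```text
time_s: 43.98
tool_pos: [0.5026, -0.1442, 0.2309]
tool_rot: [-180.0, -0.1, 89.6]
force: [-0.3, -0.1, -0.4]
grip_width: 0.0869
grasp_force: 0.0
```

```bash
python3 -c "
from p import *
plan((.513,.018,.23,90))
C={n:cam(n) for n in('top','scene')};__import__('pickle').dump(C,open('c8.pkl','wb'))
c=C['scene'];im=c['img'].astype(int)
m=((im.max(2)-im.min(2)<40)&(im.min(2)>200)).astype(np.uint8)[255:290,150:185]
k=max(cv2.findContours(m,0,1)[0],key=cv2.contourArea).reshape(-1,2)+[150,255]
print('tin S',[np.round(v,4) for v in cv2.minEnclosingCircle(ray(c,k,.119).astype(np.float32))])"
```

```text
t 43.98 pos [ 0.5026 -0.1442  0.2309] rot [-1.80e+02 -1.00e-01  8.96e+01] f [-0.3 -0.1 -0.4] w 0.0869 j7 10
(0.513, 0.018, 0.23, 90) [0.811, 0.047, 0.005] [-0.001, -0.001, -0.004] rows>=2.6
tin S [array([ 0.4775, -0.3389]), np.float64(0.0268)]
```

>>> step_arm:
  delta_pos:
    - [0.2,0.01,0]
    - [0.5,0.03,0]
    - [0.75,0.045,0]
    - [0.81,0.047,0]
    - [0.81,0.047,0]
    - [0.81,0.047,0]
    - [0.81,0.047,0]
  rot:
    - [0,0,0]
    - [0,0,0]
    - [0,0,0]
    - [0,0,0]
    - [0,0,0]
    - [0,0,0]
    - [0,0,0]
  gripper: [1,1,1,1,1,1,1]

```text
time_s: 44.95
tool_pos: [0.5131, 0.0176, 0.2314]
tool_rot: [-180.0, -0.0, 89.6]
force: [-0.4, -0.2, 0.2]
grip_width: 0.0869
grasp_force: 0.0
```

```bash
python3 -c "
from p import *
plan((.513,.017,.079,90))"
```

```text
t 44.95 pos [0.5131 0.0176 0.2314] rot [-180.    -0.    89.6] f [-0.4 -0.2  0.2] w 0.0869 j7 -8
(0.513, 0.017, 0.079, 90) [-0.003, -0.0, 0.762] [-0.0, -0.0, -0.004] rows>=2.4
```

>>> step_arm:
  delta_pos:
    - [0,0,0.2]
    - [0,0,0.45]
    - [0,0,0.65]
    - [0,0,0.76]
    - [0,0,0.76]
    - [0,0,0.76]
    - [0,0,0.76]
    - [0,0,0.76]
    - [0,0,0.76]
    - [0,0,0.76]
    - [0,0,0.76]
    - [0,0,0.76]
    - [0,0,0.76]
  rot:
    - [0,0,0]
    - [0,0,0]
    - [0,0,0]
    - [0,0,0]
    - [0,0,0]
    - [0,0,0]
    - [0,0,0]
    - [0,0,0]
    - [0,0,0]
    - [0,0,0]
    - [0,0,0]
    - [0,0,0]
    - [0,0,0]
  gripper: [1,1,1,1,1,1,-1,-1,-1,-1,-1,-1,-1]

```text
time_s: 46.58
tool_pos: [0.5134, 0.0197, 0.0797]
tool_rot: [180.0, -0.0, 89.8]
force: [1.8, 0.9, 0.7]
grip_width: 0.0502
grasp_force: 14.9
```

>>> step_arm:
  delta_pos:
    - [0,0,-0.1]
    - [0,0,-0.3]
    - [0,0,-0.55]
    - [0,0,-0.8]
    - [-0.15,0,-0.8]
    - [-0.35,-0.03,-0.8]
    - [-0.55,-0.06,-0.8]
    - [-0.75,-0.09,-0.8]
    - [-0.95,-0.12,-0.8]
    - [-1,-0.13,-0.8]
    - [-1,-0.13,-0.8]
    - [-1,-0.13,-0.8]
  rot:
    - [0,0,0]
    - [0,0,0]
    - [0,0,0]
    - [0,0,0]
    - [0,0,0.02]
    - [0,0,0.05]
    - [0,0,0.08]
    - [0,0,0.09]
    - [0,0,0.09]
    - [0,0,0.09]
    - [0,0,0.09]
    - [0,0,0.09]
  gripper: [-1,-1,-1,-1,-1,-1,-1,-1,-1,-1,-1,-1]

```text
time_s: 48.08
tool_pos: [0.4863, -0.1787, 0.2388]
tool_rot: [-179.9, -0.1, 82.2]
force: [0.4, 0.5, -2.6]
grip_width: 0.0501
grasp_force: 14.9
```

```bash
python3 -c "
from p import *
plan((.487,-.27,.24,82))"
```

```text
t 48.08 pos [ 0.4863 -0.1787  0.2388] rot [-1.799e+02 -1.000e-01  8.220e+01] f [ 0.4  0.5 -2.6] w 0.0501 j7 8
(0.487, -0.27, 0.24, 82) [-0.452, 0.065, -0.007] [-0.001, -0.001, 0.002] rows>=1.5
```

>>> step_arm:
  delta_pos:
    - [-0.15,0.02,0]
    - [-0.35,0.05,0]
    - [-0.445,0.065,0.1]
    - [-0.445,0.065,0.3]
    - [-0.445,0.065,0.45]
    - [-0.445,0.065,0.5]
    - [-0.445,0.065,0.5]
    - [-0.445,0.065,0.5]
    - [-0.445,0.065,0.5]
  rot:
    - [0,0,0]
    - [0,0,0]
    - [0,0,0]
    - [0,0,0]
    - [0,0,0]
    - [0,0,0]
    - [0,0,0]
    - [0,0,0]
    - [0,0,0]
  gripper: [-1,-1,-1,-1,-1,-1,-1,-1,-1]

```text
time_s: 49.2
tool_pos: [0.4878, -0.2705, 0.1406]
tool_rot: [179.9, 0.0, 82.1]
force: [0.6, 0.1, -2.3]
grip_width: 0.0502
grasp_force: 14.9
```

```bash
python3 -c "
from p import *
plan((.487,-.268,.0863,82))"
```

```text
t 49.20 pos [ 0.4878 -0.2705  0.1406] rot [179.9   0.   82.1] f [ 0.6  0.1 -2.3] w 0.0502 j7 13
(0.487, -0.268, 0.0863, 82) [0.012, -0.006, 0.272] [0.001, 0.0, 0.001] rows>=0.9
```

>>> step_arm:
  delta_pos:
    - [0.01,-0.005,0.12]
    - [0.012,-0.006,0.22]
    - [0.012,-0.006,0.26]
    - [0.012,-0.006,0.27]
    - [0.012,-0.006,0.27]
    - [0.012,-0.006,0.27]
    - [0.012,-0.006,0.27]
    - [0.012,-0.006,0.27]
    - [0.012,-0.006,0.27]
    - [0.012,-0.006,0.27]
    - [0.012,-0.006,0.05]
    - [0.012,-0.006,-0.2]
    - [0.012,-0.006,-0.45]
    - [0.012,-0.006,-0.5]
    - [0.1,-0.1,-0.5]
    - [0.3,-0.1,-0.5]
    - [0.6,-0.1,-0.5]
    - [0.9,-0.1,-0.5]
    - [0.9,-0.1,-0.5]
    - [0.9,-0.1,-0.5]
  rot:
    - [0,0,0]
    - [0,0,0]
    - [0,0,0]
    - [0,0,0]
    - [0,0,0]
    - [0,0,0]
    - [0,0,0]
    - [0,0,0]
    - [0,0,0]
    - [0,0,0]
    - [0,0,0]
    - [0,0,0]
    - [0,0,0]
    - [0,0,0]
    - [0,0,0]
    - [0,0,0]
    - [0,0,0]
    - [0,0,0]
    - [0,0,0]
    - [0,0,0]
  gripper: [-1,-1,-1,-1,-1,-1,-1,1,1,1,1,1,1,1,1,1,1,1,1,1]

```text
time_s: 51.7
tool_pos: [0.4915, -0.0898, 0.2389]
tool_rot: [-179.9, -0.0, 82.1]
force: [-0.4, -1.2, 0.2]
grip_width: 0.0869
grasp_force: 0.0
```

```bash
python3 -c "
from p import *
plan()
s=cam('scene');t=cam('top')
A=lambda c,x,y,w,h,k:cv2.resize(c['img'][y:y+h,x:x+w],None,fx=k,fy=k,interpolation=cv2.INTER_CUBIC)
im=np.zeros((600,800,3),np.uint8)
b=A(s,145,230,98,98,4);im[:392,:392]=b
b=A(t,365,170,100,118,4);im[:472,400:]=b
b=A(t,70,175,110,110,1);
b=A(s,280,100,98,50,4);im[398:598,:392]=b
cv2.imwrite('pics/fin.png',im[...,::-1])
C=__import__('pickle').load(open('c7.pkl','rb'))
"
```

```text
t 51.70 pos [ 0.4915 -0.0898  0.2389] rot [-179.9   -0.    82.1] f [-0.4 -1.2  0.2] w 0.0869 j7 -1
```

View pics/fin.png

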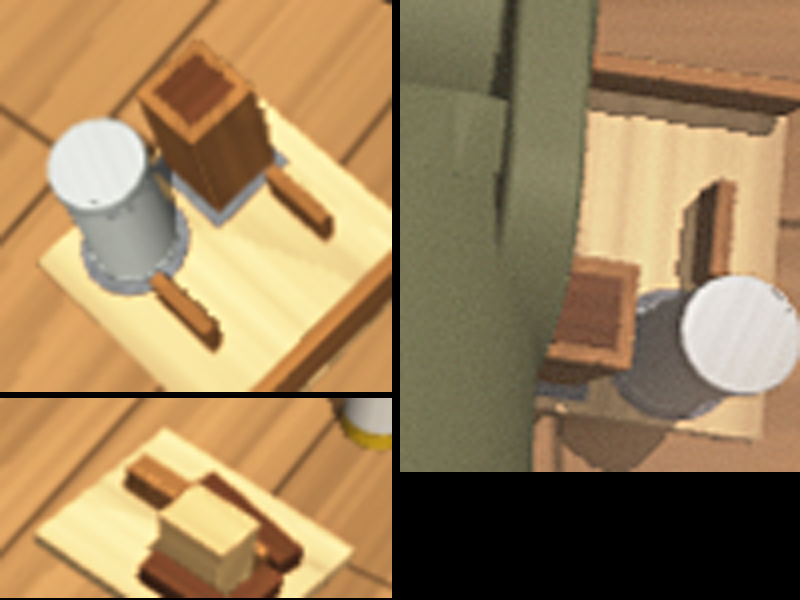

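The tin and caddy stand upright and centred on their pads; the caddy's top corners in the scene view (180,254), (195,240), (208,253) match where it started. The wedge and blank are unchanged in the jig. Handing in.

```bash
python3 -c "
from cell import env
print(env.sign_off())"
```

```text
the job is handed in; nothing more can be done
None
```

I handed the job in at about 52 s: the wedge locks the blank against the fence (it stalled at about 27 N), and the tin and caddy stand upright on their own pads; sign-off returned no verdict.

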